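# Turn the cork-backed trivet over with the spatula

### The job

With the spatula, turn the round wooden trivet over, from the slotted low end of the wooden jig on to the jig's raised board so that its cork side is up, and push it with the spatula until it lies flat against the fence, about midway along the fence. Touch the trivet only with the spatula, never with the gripper, and keep it within a hand's breadth of the jig. Then lay the spatula back with its blade flat on the black rubber mat, and leave everything else on the bench where it is.

Things in the scene. Friction and masses are not known exactly. Their poses are not given: they have to be found in the camera images.
- jig: Fixed wooden jig, 340 x 150. Origin on the bench (z = 0) below the step, on the centre line; x runs level from the slotted low end to the fence, z up. Base plate 10 thick, x = -140 to 200. Low end: two rails along x (16 wide, at y = -45 and 45, x = -140 to -30) and a cross ledge (x = -30 to 0), tops at z = 28. Step face at x = 0. Raised board x = 0 to 200, top z = 38.
- jig_slot (a point): Middle of the open end of the jig's slot, on the base plate (jig x = -140, z = 10). The slot runs from here along jig x under the trivet to the ledge (jig x = -30); it is 74 wide between the rails and 18 high from base plate to the trivet's underside, so the blade fits in.
- jig_step (a point): Middle of the step's top edge (jig x = 0, z = 38): the near edge of the raised board, 10 above rails and ledge.
- jig_fence (a point): Middle of the foot of the fence's near face, on the raised board (jig x = 150, z = 38). The fence is straight, right across the board, 16 high, 30 thick; the turned trivet must touch it.
- disc: Loose round trivet, diameter 110, 14 thick, 70 to 140 g: wood with a dark ring line on top, cork below. Origin: centre of the cork face; z points from cork to wood (up at first, down when turned). It starts on rails and ledge, far edge 4 to 16 short of the step. Tipped up, that edge stops at the step; pushed past upright it falls on the board, overhanging the step by about 10.
- spatula: Loose cranked spatula, 200 g. Origin: centre of the blade's underside; x points to the blade's tip, z up. Flat steel blade 110 x 50 x 3 (x = -55 to 55). A bent neck behind it rises to a straight wooden handle parallel to the blade: x = -168 to -74, 22 wide (y), 26 tall, axis at z = 48. It lies stably on its blade on the mat, tip away from the robot, handle in the air.
- mat: Fixed black rubber mat, 320 x 180 x 4 thick, flat on the bench; origin at the centre of its underside, x along its length.
- glue: Loose white glue bottle, 64 diameter, 170 tall, bystander; origin under its centre.
- tape: Loose roll of tape lying flat, 110 diameter, 22 high, bystander; origin under its centre.
- driver: Loose screwdriver with wooden handle, about 200 long along its x, bystander; origin at its middle, underneath.
- offcut: Loose wood offcut 110 x 45 x 22, bystander, lying beside the jig on its side away from the robot; origin under its centre.
- pot: Loose white pot, 80 diameter, 100 tall, bystander; origin under its centre.
- muffs: Loose ear defenders, two black cups (84 across) and a headband, about 190 x 170 x 85 high, bystander; origin on the bench between the cups.
Mind the look-alikes: they are no part of the job. What is shaped like the spatula but blue is not meant.

How it is judged (in metres and radians):
On the way, in this order (a step that is already met when the one before it is completed fails the run):
1. the spatula tips the trivet up by at least 30 degrees (angle between disc's own z axis and vertical above 0.52 rad and contact force between spatula and disc above 0.03 N), for 0.05 s.
2. the trivet lies cork side up on the raised board, against the fence (angle between disc's own z axis and vertical above 3.04 rad and x of disc in the frame of jig between 0.089 and 0.1 m and y of disc in the frame of jig between -0.04 and 0.04 m and z of disc in the frame of jig between 0.048 and 0.056 m and linear speed of disc below 0.02 m/s), for 0.2 s.
At the end, for the whole second after the job is handed in: Trivet at rest, flat on the raised board, cork up (within 6 deg), rim within 6 mm of the fence, centre within 40 mm of the jig's centre line; spatula at rest, level (within 6 deg) on the mat, blade centre within 110 mm along and 70 mm across of the mat's centre (all of step 2 and angle between spatula's own z axis and vertical below 0.1 rad and x of spatula in the frame of mat between -0.11 and 0.11 m and y of spatula in the frame of mat between -0.07 and 0.07 m and height (world z) of spatula between 0.001 and 0.009 m and linear speed of spatula below 0.02 m/s); the robot touches nothing.
It fails at once if the gripper or arm touches the trivet (contact force between any of the fingers, the arm and disc above 0.3 N).
It fails at once if the trivet is raised more than about 120 mm above the jig's board (height (world z) of disc above 0.16 m).
It fails at once if a bystander is moved more than 40 mm (distance of any of glue, tape, driver, offcut, pot, muffs from where it was at the start of the episode above 0.04 m).
It also fails if it takes over 69 s, if anything falls off the work surface, if the arm or the gripper's body presses on something with over 40 N, if the wrist force passes 120 N, or if a joint passes its speed limit or range.

### The arm

A 6-joint arm with a two-finger parallel gripper is mounted at the origin on the work surface. World frame = base frame: x ahead of the robot, y to its left, z up, the work surface at z = 0. Lengths are in m, angles in degrees, forces in N, time in s.
With the tool pointing down it reaches from about 0.35 to 0.975 m from the base axis. Payload 7.1 kg.
Tool frame: the origin (TCP) lies between the finger pads; the fingertips stand 19 mm ahead of it and the grasp point (between the pads) is the TCP; z points along the fingers, y is the direction in which the jaws open and shut (so a half turn about z gives the same grasp; the last joint's range is limited). The gripper opens to 88 mm and grips with 3 to 60 N. Pads are 20 mm wide; open, the fingers measure 115 mm over their backs; the gripper's body (75 mm by 178 mm) begins 61 mm behind the grasp point.
Start: joints at [74.313, 24.242, 93.386, -0, 62.372, -1.089], TCP at [0.158, 0.605, 0.242] pointing down, gripper open.
Joint ranges: [-172.04, 172.04], [-51.8, 120.97], [4.93, 147.93], [-75.15, 255.16], [6.16, 154.13], [-145.62, 145.62]. Speed limits (degrees/s): [136.94, 136.94, 172.46, 180, 180, 180].

### API

Orientations are given as a 3x3 rotation matrix whose columns are the frame's x, y, z axes.
In Python, from workcell import robot gives the robot as it stands.
- The arm moves only by the tool carry_out, never from a script. Its argument "deltas" is a list of rows, each a list of 3 entries, a list of its own where there are three numbers: the opening, from 0 (shut) to 1 (fully open), then the shift along the tool's x, y, z in mm, then the turn, a rotation vector about the tool's x, y, z in rad. In form: [[fingers, [tx, ty, tz], [wx, wy, wz]], ...]. A call has 1 to 12 rows; each row shifts and turns the commanded pose from where the row before left it, along the tool's axes as they then stand; what a row does not reach is not made up. A row lasts 1/12 s, in which the tool goes at most 41.7 mm and 7.16 degrees, less where a joint would pass 70% of its speed; a pose out of reach is approached as far as the arm can. A call with a gripper value outside its range is refused whole. The fingers move at their own pace and stop on an object; the grip force is fixed at half the most. Time passes only in rows, so rows that do not move let the fingers close. It gives the time, the measured TCP pose, the force and the opening at its end, in the units of the state.
- robot.get_obs(): the state, without advancing time (a new reading comes with each control period).
- robot.get_image(name): name is "side" or "top"; returns the picture (480x640x3 uint8, blue, green, red); there is no depth.
- robot.get_calibration(name): a dict with "mtx" (3x3 intrinsics, pixels), "k1" (the pictures are not rectified: a ray, as slopes to the right and down, at radius r is drawn at 1 + k1 r^2 times it, then the intrinsics apply), "R" (3x3) and "t" (3): a world point X has camera coordinates R X + t. Camera axes: x right, y down, z forward; pixel columns grow to the right and rows downward; lengths in m; the calibration is good to about 2 mm. A picture is of the moment at which its call begins. get_calibration takes no time and is no camera call.
- robot.close_job(): hands the job in, once; it reports no verdict.
Trained networks look in the newest picture that a camera, given by its name, has taken for a name from the list of things; names that differ only in an ending like _2 or _b are one class to them, and where a whole thing is asked for, a point or a joint stands for the part that bears it (a point fixed in the world has none). Each returns a list of dicts, best first, with "score" (0 to 1); they miss things now and then, are a little off and sometimes report something else, mostly with a low value. They report only what shows in the picture. A call takes as long as a camera call. They do not tell look-alikes from the thing itself.
- robot.silhouettes(camera, thing): "mask" (480x640 bool, what is visible of it) and "extent" ([centre column, centre row, width, height] in pixels, round what is visible of it).
- robot.place_of(camera, thing): "location" ([column, row] in pixels: a listed point, or the origin of a listed thing).
The state is a dict: "time": time; "q": joint angles; "joint_vel": joint speeds; "joint_torque": joint torques, N m; "ee_pos": TCP position; "tcp_rot": TCP orientation; "wrist_force": force on the tool from outside, world axes, zero at the start; "torque": the same for the moment, N m; "width": opening from 0.0 (shut) to 1.0 (fully open).
Only numpy, scipy, OpenCV 4.12 (cv2) and the standard library are available. Lean on these libraries where they do the work, as an engineer would, in place of code of your own. Each camera call takes 0.05 s, during which the arm holds its last target. There are 200 camera calls.

## Working session

There is one attempt and no reset: what is moved stays moved. The work goes in short steps, Python scripts to look and compute and a tool call to move; the robot and the scene stay as the last step left them, time stands still between calls to the robot, and variables do not carry over. Pictures are saved under pics/ and viewed, about 8 in all and at most 12, crops included, and the job is handed in when it is done.

Besides the shell and the picture viewer there is one more tool, called after "Call:" in YAML: its name, and indented under it one key for each argument. carry_out: Moves the arm, as the interface text tells. Its arguments: {"type":"object","properties":{"deltas":{"type":"array"}},"required":["deltas"]}

```bash
mkdir -p pics && ls
python3 - <<'E'
from workcell import robot
import cv2,numpy as np
o=robot.get_obs();print(o)
ims=[]
for c in ("side","top"):
    im=robot.get_image(c);cv2.imwrite(f"pics/{c}0.png",im)
    k=robot.get_calibration(c);print(c,np.array(k['mtx']).round(1).tolist(),k['k1'],np.array(k['R']).round(3).tolist(),np.array(k['t']).round(3).tolist())
    for n in "jig jig_slot jig_step jig_fence disc spatula mat offcut glue tape driver pot muffs".split():
        print(c,n,[(np.round(d['location'],1).tolist(),round(d['score'],2)) for d in robot.place_of(c,n)][:3])
E
```

```text
pics
{'time': 0.0, 'q': array([ 7.43144662e+01,  2.42833048e+01,  9.34316493e+01,  1.99320822e-03,
        6.23710230e+01, -1.08795268e+00]), 'joint_vel': array([ 0.06724831, -0.01232707,  0.05673719,  0.10074098,  0.04088999,
        0.08098304]), 'joint_torque': array([ 3.25545725e-04, -5.44631982e+01, -2.73657399e+01,  6.43350673e-02,
        2.28918577e-02, -1.13746294e-04]), 'ee_pos': array([0.15733578, 0.60433181, 0.24091246]), 'tcp_rot': array([[-9.67715726e-01,  2.52043812e-01, -4.35367016e-04],
       [ 2.52044181e-01,  9.67714662e-01, -1.43636855e-03],
       [ 5.92832411e-05, -1.49972815e-03, -9.99998874e-01]]), 'wrist_force': array([-0.30008153,  0.15289612,  0.9372636 ]), 'torque': array([ 0.01428319, -0.01687444,  0.01447442]), 'width': 1.0000341568164053}
side [[528.3, 0.0, 321.0], [0.0, 528.3, 245.2], [0.0, 0.0, 1.0]] -0.03946412543501091 [[0.951, -0.31, 0.005], [-0.239, -0.744, -0.624], [0.197, 0.592, -0.781]] [-0.461, 0.154, 1.223]
side jig [([327.9, 248.1], 0.57), ([328.6, 241.0], 0.35)]
side jig_slot [([353.2, 287.1], 0.89)]
side jig_step [([327.0, 240.4], 0.69), 
[... 535 characters left out ...]
0, 1.0]] -0.10629282336062067 [[0.029, -1.0, 0.002], [-0.983, -0.029, -0.18], [0.18, 0.003, -0.984]] [0.009, 0.467, 1.165]
top jig [([322.9, 218.7], 0.9), ([470.1, 233.5], 0.37)]
top jig_slot [([378.1, 213.8], 0.62)]
top jig_step [([324.4, 217.0], 0.62), ([468.1, 232.1], 0.55)]
top jig_fence [([265.9, 221.7], 0.95), ([374.6, 121.3], 0.66)]
top disc [([347.5, 216.3], 0.59)]
top spatula [([468.3, 209.8], 0.93), ([482.7, 370.4], 0.69)]
top mat [([468.8, 232.0], 0.84)]
top offcut [([383.1, 155.3], 0.96)]
top glue [([315.1, 118.3], 0.82)]
top tape [([185.9, 187.4], 0.7)]
top driver [([169.5, 249.4], 0.91), ([226.5, 135.7], 0.55)]
top pot [([372.9, 118.7], 0.78)]
top muffs [([226.1, 134.5], 0.65)]
```

View pics/top0.png

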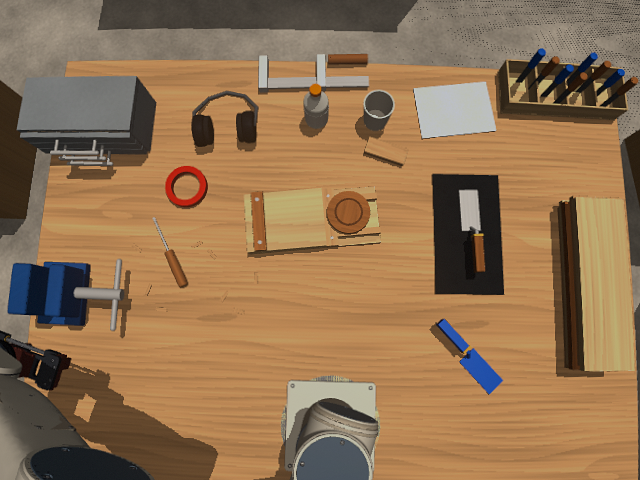

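View pics/side0.png

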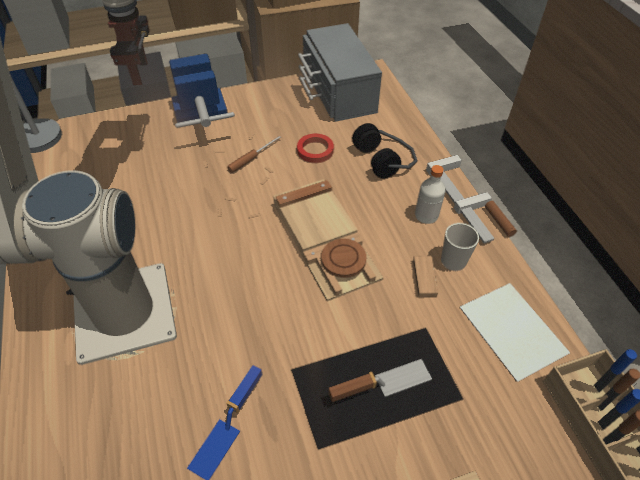

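The wooden-handled spatula is on the black mat: blade at (470,210) top and (405,377) side. The blue look-alike is at (470,357) top and (225,425) side, so it isn't the one. The jig runs from its slot on the right (378,214) to the fence on the left (258,220). Next I'll measure poses and take one enlarged crop.

```bash
cat > h.py <<'E'
from workcell import robot
import numpy as np, cv2
from scipy.optimize import least_squares
C={c:robot.get_calibration(c) for c in("side","top")}
def proj(c,X):
    k=C[c];P=np.atleast_2d(X)@np.array(k['R']).T+np.array(k['t']);s=P[:,:2]/P[:,2:]
    s=s*(1+k['k1']*(s**2).sum(1,keepdims=True));m=np.array(k['mtx']);return s*[m[0,0],m[1,1]]+m[:2,2]
def unproj(c,uv,z):
    k=C[c];m=np.array(k['mtx']);d=(np.atleast_2d(uv)-m[:2,2])/[m[0,0],m[1,1]];s=d.copy()
    for _ in range(10): s=d/(1+k['k1']*(s**2).sum(1,keepdims=True))
    R=np.array(k['R']);o=-R.T@np.array(k['t']);r=np.c_[s,np.ones(len(s))]@R
    return o+r*((z-o[2])/r[:,2:])
def mask(c,n,near):
    L=robot.silhouettes(c,n)
    L=[d for d in L if np.hypot(d['extent'][0]-near[0],d['extent'][1]-near[1])<40]
    return L[0]['mask'].astype(np.uint8) if L else None
def quad(m):
    return cv2.boxPoints(cv2.minAreaRect(max(cv2.findContours(m,0,1)[0],key=cv2.contourArea)))
E
python3 - <<'E'
from h import *
im={c:robot.get_image(c) for c in C}
for n,z,p in [("jig_slot",.01,{'side':(353.2,287.1),'top':(378.1,213.8)}),("jig_step",.038,{'side':(327,240.4),'top':(324.4,217)}),("jig_fence",.038,{'side':(308.3,199.3),'top':(265.9,221.7)}),("disc",.028,{'side':(338,257.9),'top':(347.5,216.3)}),("spatula",.004,{'side':(402.1,375.4),'top':(468.3,209.8)}),("mat",.0,{'side':(374.2,382.5),'top':(468.8,232)})]:
    print(n,{c:unproj(c,p[c],z)[0][:2].round(4).tolist() for c in p})
m=cv2.cvtColor(im['top'],cv2.COLOR_BGR2GRAY)
# mat by darkness in top and side
for c,near in(("top",(468,232)),("side",(376,385))):
    mm=mask(c,"mat",near); sp=mask(c,"spatula",(472,230) if c=="top" else (380,382)); d=mask(c,"disc",(348,212) if c=="top" else(343,257)); j=mask(c,"jig",(315,218) if c=="top" else (328,240))
    for n,M,z in(("mat",mm,.004),("disc",d,.042),("jig",j,.03)):
        if M is None: print(c,n,None);continue
        print(c,n,M.sum(),unproj(c,quad(M),z)[:,:2].round(3).tolist())
    g=cv2.cvtColor(im[c],cv2.COLOR_BGR2HSV)
    if sp is not None:
        x=(sp>0)&(g[...,1]<60)&(g[...,2]>110); x=cv2.morphologyEx(x.astype(np.uint8),cv2.MORPH_OPEN,np.ones((3,3)))
        print(c,"blade",x.sum(),unproj(c,quad(x),.007)[:,:2].round(4).tolist())
        y=((sp>0)&(g[...,1]>90)&(g[...,2]>50)).astype(np.uint8)
        y=cv2.morphologyEx(y,cv2.MORPH_OPEN,np.ones((3,3)))
        print(c,"handle",y.sum(),unproj(c,quad(y),.065)[:,:2].round(4).tolist())
a=cv2.resize(im['top'][160:300,420:520],None,fx=4,fy=4,interpolation=cv2.INTER_CUBIC)
b=cv2.resize(im['top'][170:270,230:400],None,fx=2.3,fy=5.6/2.3,interpolation=cv2.INTER_CUBIC)
b=cv2.resize(b,(391,243));z=np.zeros((560,795,3),np.uint8);z[:,:400]=a;z[:243,402:793]=b
cv2.imwrite("pics/crop1.png",z)
E
```

```text
jig_slot {'side': [0.5307, -0.1056], 'top': [0.5362, -0.1118]}
jig_step {'side': [0.5092, 0.028], 'top': [0.5172, 0.0274]}
jig_fence {'side': [0.5065, 0.1762], 'top': [0.5008, 0.1752]}
disc {'side': [0.52, -0.0248], 'top': [0.5231, -0.0315]}
spatula {'side': [0.5533, -0.3472], 'top': [0.556, -0.3518]}
mat {'side': [0.4917, -0.3422], 'top': [0.497, -0.3527]}
top mat 6991 [[0.654, -0.255], [0.665, -0.445], [0.336, -0.439], [0.329, -0.257]]
top disc 1490 [[0.585, 0.023], [0.588, -0.085], [0.478, -0.086], [0.475, 0.02]]
top jig 6549 [[0.579, 0.241], [0.612, -0.109], [0.448, -0.12], [0.417, 0.222]]
top blade 714 [[0.6082, -0.3264], [0.6133, -0.3757], [0.4968, -0.3796], [0.4921, -0.3312]]
top handle 307 [[0.4792, -0.3452], [0.4806, -0.3664], [0.3874, -0.3674], [0.3861, -0.3465]]
side mat 10123 [[0.331, -0.261], [0.683, -0.246], [0.653, -0.438], [0.334, -0.44]]
side disc 1446 [[0.496, 0.037], [0.6, 0.003], [0.558, -0.107], [0.46, -0.076]]
side jig 5525 [[0.411, 0.22], [0.584, 0.283], [0.6, -0.118], [0.453, -0.155]]
side blade 1083 [[0.4956, -0.3295], [0.6125, -0.3239], [0.6072, -0.3751], [0.4934, -0.3794]]
side handle 652 [[0.3835, -0.3497], [0.4809, -0.3441], [0.4798, -0.3738], [0.384, -0.3787]]
```

View pics/crop1.png

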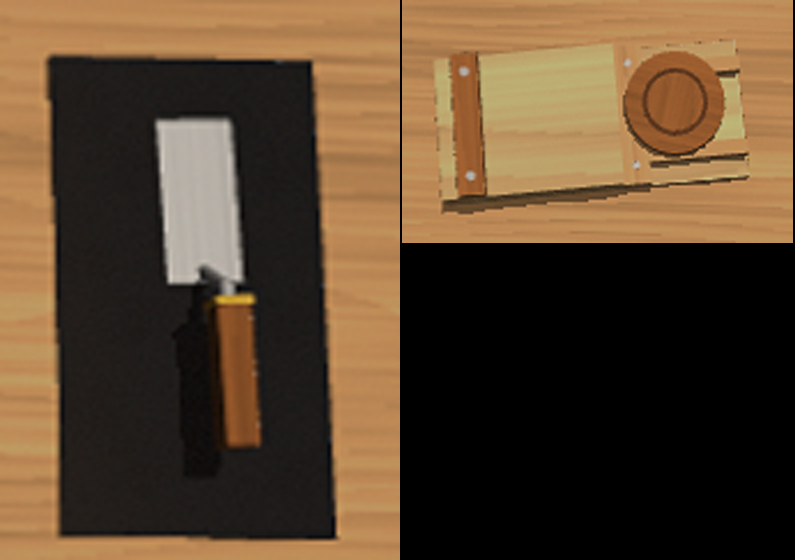

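Call:
carry_out:
  deltas:
    - [1,[-40,0,0],[0,0,0]]
    - [1,[-40,0,0],[0,0,0]]
    - [1,[-40,0,0],[0,0,0]]
    - [1,[-30,-30,0],[0,0,0]]
    - [1,[-20,-36,0],[0,0,0]]
    - [1,[-20,-36,0],[0,0,0]]
    - [1,[-20,-36,0],[0,0,0]]
    - [1,[-10,-40,0],[0,0,0]]

```text
time: 2.57
ee_pos: [0.3265, 0.3763, 0.2418]
tcp_rot: [[-0.968, 0.253, 0.001], [0.253, 0.968, 0.001], [-0.001, 0.001, -1.0]]
wrist_force: [1.0, -0.2, 0.1]
width: 1.001
```

```bash
python3 -c "
from h import *
o=robot.get_obs();print(o['time'],o['q'].round(3).tolist(),o['ee_pos'].round(4).tolist(),o['tcp_rot'].round(4).tolist())"
```

```text
2.5667 [47.696, 13.529, 109.213, -0.026, 57.182, -27.657] [0.3265, 0.3763, 0.2418] [[-0.9676, 0.2526, 0.0012], [0.2526, 0.9676, 0.0007], [-0.001, 0.001, -1.0]]
```

```bash
cat >> h.py <<'E'
from scipy.spatial.transform import Rotation as Ro, Slerp
def Rz(a): return Ro.from_euler('z',a,degrees=True).as_matrix()
def plan(P,R,wps,f,vmax=40,wmax=6.9,nd=0,wd=2):
    """wps: list of (pos,rotmat[,vmax[,wmax]]); rows in rounded tool-frame deltas, rounding error fed back"""
    rows=[];P=np.array(P,float);R=np.array(R,float);Q,S=P.copy(),R.copy()
    for w in wps:
        v=w[2] if len(w)>2 else vmax; om=w[3] if len(w)>3 else wmax
        rv=Ro.from_matrix(S.T@w[1]).as_rotvec();d=np.array(w[0])-Q
        n=int(max(1,np.ceil(np.linalg.norm(d)*1e3/v-1e-6),np.ceil(np.degrees(np.linalg.norm(rv))/om-1e-6)))
        for i in range(1,n+1):
            Pt=Q+d*i/n;Rt=S@Ro.from_rotvec(rv*i/n).as_matrix()
            t=(R.T@(Pt-P)*1e3).round(nd)+0.;r=Ro.from_matrix(R.T@Rt).as_rotvec().round(wd)+0.
            rows.append([f,t.tolist(),r.tolist()]);P=P+R@t/1e3;R=R@Ro.from_rotvec(r).as_matrix()
        Q,S=np.array(w[0],float),w[1]
    for i in range(0,len(rows),12): print(str(rows[i:i+12]).replace('.0,',',').replace('.0]',']'))
    print(len(rows),'end err mm',((P-Q)*1e3).round(1),'deg',np.degrees(Ro.from_matrix(R.T@S).as_rotvec()).round(2))
    return rows
def obs():
    o=robot.get_obs();open('log.txt','a').write(repr([o['q'].tolist(),o['ee_pos'].tolist(),o['tcp_rot'].tolist()])+'\n')
    print(round(o['time'],2),'q',o['q'].round(1).tolist(),'p',o['ee_pos'].round(4).tolist(),'F',o['wrist_force'].round(1).tolist(),'M',o['torque'].round(2).tolist(),'w',round(o['width'],3));return o
SP=np.array([.5525,-.3525]);SY=2.2
E
cat > fit.py <<'E'
from h import *
from scipy.optimize import minimize
def box(x0,x1,y0,y1,z0,z1): return np.array([[x,y,z] for x in(x0,x1) for y in(y0,y1) for z in(z0,z1)])
J=[box(-.14,.2,-.075,.075,0,.01),box(-.14,-.03,-.053,-.037,.01,.028),box(-.14,-.03,.037,.053,.01,.028),box(-.03,0,-.075,.075,.01,.028),box(0,.2,-.075,.075,.01,.038),box(.15,.18,-.075,.075,.038,.054)]
a=np.linspace(0,2*np.pi,60);D=[np.array([[.055*np.cos(t),.055*np.sin(t),z] for t in a for z in(.028,.042)])]
def ren(c,parts,x,y,yaw):
    m=np.zeros((960,1280),np.uint8)
    for b in parts:
        h=cv2.convexHull(((proj(c,b@Rz(yaw).T+[x,y,0])*2+.5)*8).astype(np.int32)) 
        cv2.fillConvexPoly(m,h,1,shift=3)
    return m
M={}
for c,n,p in(("top","jig",(315,218)),("side","jig",(328,240)),("top","disc",(348,212)),("side","disc",(343,257))):
    m=mask(c,n,p)
    if m is None: print('none',c,n);continue
    M[c,n]=cv2.resize(m,(1280,960),interpolation=cv2.INTER_NEAREST)
def cost(p,n,parts,cs):
    s=0
    for c in cs:
        if (c,n) not in M: continue
        r=ren(c,parts,p[0],p[1],p[2]*100);m=M[c,n]
        ok=np.ones_like(m) if n=="disc" else 1-cv2.dilate(M.get((c,"disc"),m*0),np.ones((5,5)))
        s+=((r!=m)&(ok>0)).sum()/m.sum()
    return s
for cs in(("top",),("side",),("top","side")):
    r=minimize(cost,[.517,.03,.955],args=("jig",J,cs),method="Nelder-Mead",options=dict(initial_simplex=[[.517,.03,.955],[.525,.03,.955],[.517,.04,.955],[.517,.03,.985]]));print(cs,'jig',r.x.round(4),round(r.fun,3))
    d=minimize(lambda q:cost([q[0],q[1],0],"disc",D,cs),[.523,-.03],method="Nelder-Mead",options=dict(initial_simplex=[[.523,-.03],[.53,-.03],[.523,-.02]]));print(cs,'disc',d.x.round(4),round(d.fun,3))
E
python3 fit.py
python3 - <<'E'
from h import *
o=obs()
D=np.diag([1,-1,-1.])
plan(o['ee_pos'],o['tcp_rot'],[([.50,.05,.25],Rz(84)@D),([.40,-.36,.20],Rz(2.2)@D)],1)
E
```

```text
('top',) jig [0.5206 0.0292 0.9679] 0.019
('top',) disc [ 0.5332 -0.0325] 0.029
('side',) jig [0.5177 0.0297 0.9659] 0.026
('side',) disc [ 0.5304 -0.0316] 0.029
('top', 'side') jig [0.5196 0.0292 0.9677] 0.063
('top', 'side') disc [ 0.5321 -0.0322] 0.084
2.77 q [47.8, 13.5, 109.2, 0.0, 57.3, -27.5] p [0.3256, 0.3772, 0.2422] F [-0.2, 0.7, -0.2] M [0.06, -0.04, -0.01] w 0.998
[[1, [-21, -23, -1], [0, 0, 0.12]], [1, [-23, -20, 0], [0, 0, 0.12]], [1, [-26, -17, -1], [0, 0, 0.11]], [1, [-28, -14, -1], [0, 0, 0.12]], [1, [-29, -11, 0], [0, 0, 0.12]], [1, [-30, -7, -1], [0, 0, 0.12]], [1, [-30, -3, -1], [0, 0, 0.12]], [1, [-31, 0, 0], [0, 0, 0.12]], [1, [-31, 4, -1], [0, 0, 0.11]], [1, [-30, 7, -1], [0, 0, 0.12]], [1, [-29, 11, 0], [0, 0, 0.12]], [1, [-27, 14, -1], [0, 0, 0.12]]]
[[1, [-35, -5, 4], [0, 0, 0.12]], [1, [-35, 0, 4], [0, 0, 0.12]], [1, [-35, 4, 4], [0, 0, 0.12]], [1, [-35, 8, 4], [0, 0, 0.11]], [1, [-33, 11, 5], [0, 0, 0.12]], [1, [-32, 16, 4], [0, 0, 0.12]], [1, [-29, 19, 4], [0, 0, 0.12]], [1, [-27, 22, 4], [0, 0, 0.12]], [1, [-24, 26, 4], [0, 0, 0.12]], [1, [-21, 28, 4], [0, 0, 0.12]], [1, [-17, 31, 4], [0, 0, 0.12]], [1, [-14, 33, 5], [0, 0, 0.12]]]
24 end err mm [-0.3 -0.5 -0.5] deg [-0.05 -0.04 -0.2 ]
```

Call:
carry_out:
  deltas:
    - [1,[-21,-23,-1],[0,0,0.12]]
    - [1,[-23,-20,0],[0,0,0.12]]
    - [1,[-26,-17,-1],[0,0,0.11]]
    - [1,[-28,-14,-1],[0,0,0.12]]
    - [1,[-29,-11,0],[0,0,0.12]]
    - [1,[-30,-7,-1],[0,0,0.12]]
    - [1,[-30,-3,-1],[0,0,0.12]]
    - [1,[-31,0,0],[0,0,0.12]]
    - [1,[-31,4,-1],[0,0,0.11]]
    - [1,[-30,7,-1],[0,0,0.12]]
    - [1,[-29,11,0],[0,0,0.12]]
    - [1,[-27,14,-1],[0,0,0.12]]

```text
time: 3.77
ee_pos: [0.5022, 0.051, 0.2499]
tcp_rot: [[0.108, 0.994, 0.001], [0.994, -0.108, 0.0], [0.0, 0.001, -1.0]]
wrist_force: [0.6, -0.2, 0.1]
width: 0.999
```

Call:
carry_out:
  deltas:
    - [1,[-35,-5,4],[0,0,0.12]]
    - [1,[-35,0,4],[0,0,0.12]]
    - [1,[-35,4,4],[0,0,0.12]]
    - [1,[-35,8,4],[0,0,0.11]]
    - [1,[-33,11,5],[0,0,0.12]]
    - [1,[-32,16,4],[0,0,0.12]]
    - [1,[-29,19,4],[0,0,0.12]]
    - [1,[-27,22,4],[0,0,0.12]]
    - [1,[-24,26,4],[0,0,0.12]]
    - [1,[-21,28,4],[0,0,0.12]]
    - [1,[-17,31,4],[0,0,0.12]]
    - [1,[-14,33,5],[0,0,0.12]]

```text
time: 4.77
ee_pos: [0.4021, -0.3618, 0.1998]
tcp_rot: [[0.999, 0.032, 0.001], [0.032, -0.999, -0.001], [0.001, 0.001, -1.0]]
wrist_force: [1.0, -0.4, 1.0]
width: 0.997
```

Run:
```python
from h import *
o=obs();print(o['tcp_rot'].round(3).tolist())
```

```text
4.77 q [-43.3, 20.3, 106.0, 0.0, 53.5, 44.9] p [0.4021, -0.3618, 0.1998] F [1.0, -0.4, 1.0] M [-0.01, 0.12, 0.0] w 0.997
[[0.999, 0.032, 0.001], [0.032, -0.999, -0.001], [0.001, 0.001, -1.0]]
```

Call:
carry_out:
  deltas:
    - [1,[0,0,0],[0.0,0.11,0]]
    - [1,[0,0,0],[0,0.11,0]]
    - [1,[0,0,0],[0,0.11,0]]
    - [1,[0,0,0],[0,0.11,0]]

```text
time: 5.1
ee_pos: [0.4021, -0.3605, 0.2001]
tcp_rot: [[0.909, 0.038, 0.414], [0.035, -0.999, 0.015], [0.414, 0.001, -0.91]]
wrist_force: [0.1, -0.1, -0.8]
width: 0.999
```

Run:
```python
from h import *
o=obs();print(o['tcp_rot'].round(3).tolist())
```

```text
5.1 q [-53.8, 16.5, 116.6, 34.1, 37.7, 8.3] p [0.4021, -0.3605, 0.2001] F [0.1, -0.1, -0.8] M [0.0, 0.27, 0.05] w 0.999
[[0.909, 0.038, 0.414], [0.035, -0.999, 0.015], [0.414, 0.001, -0.91]]
```

```bash
cat > kin.py <<'E'
from h import *
def A(ax,a): return Ro.from_euler(ax,a,degrees=True).as_matrix()
def fk(q,p,s=(1,1,90)):
    a1,off,d1,a2,e,d4,d6=p
    R=A('z',q[0]);P=R@[a1,off,d1];R=R@A('y',q[1]);P=P+R@[e,0,a2];R=R@A('y',q[2]);P=P+R@[0,0,d4]
    R=R@A('z',s[0]*q[3])@A('y',q[4])@A('z',s[1]*q[5]+s[2]);return P+R@[0,0,d6],R
def fitp():
    L=[eval(l) for l in open('log.txt')]
    L+=[[[74.314,24.283,93.432,.002,62.371,-1.088],[.15734,.60433,.24091],None],[[47.696,13.529,109.213,-.026,57.182,-27.657],[.3265,.3763,.2418],None]]
    best=None
    for s in[(i,j,k) for i in(1,-1) for j in(1,-1) for k in(0,90,180,270)]:
        e=sum(np.abs(fk(q,np.zeros(7),s)[1]-R).sum() for q,_,R in L if R)
        if best is None or e<best[0]: best=(e,s)
    s=best[1]
    r=least_squares(lambda p:np.r_[np.concatenate([fk(q,p,s)[0]-P for q,P,_ in L])*1e3,(p-[0,0,.4,.45,0,.4,.2])*.05],[0,0,.4,.45,0,.4,.2])
    return r.x,s,best[0],np.abs(r.fun[:3*len(L)]).max()
LO=np.array([-172.04,-51.8,4.93,-75.15,6.16,-145.62]);HI=np.array([172.04,120.97,147.93,255.16,154.13,145.62])
def ik(P,R,q0,p,s):
    f=lambda q:np.r_[(fk(q,p,s)[0]-P)*10,(fk(q,p,s)[1]-R).ravel()]
    r=least_squares(f,np.clip(q0,LO+.1,HI-.1),bounds=(LO,HI),x_scale=30);return r.x,np.abs(r.fun).max()
E
python3 - <<'E'
from kin import *
p,s,e,m=fitp();print(p.round(4),s,e,m)
E
```

```text
[-0.0463  0.0127  0.203   0.5934  0.0027  0.4745  0.2785] (1, 1, 90) 6.191715976738843e-15 7.8968965535460285
```

Call:
carry_out:
  deltas:
    - [1,[0,0,0],[0,0.09,0]]
    - [1,[0,0,0],[0,0.09,0]]
    - [1,[0,0,0],[0,0.09,0]]

```text
time: 5.35
ee_pos: [0.4024, -0.3598, 0.2]
tcp_rot: [[0.781, 0.04, 0.623], [0.03, -0.999, 0.026], [0.624, -0.001, -0.781]]
wrist_force: [0.2, 0.5, 0.4]
width: 1.001
```

```bash
sed -i 's/    a1,off,d1,a2,e,d4,d6=p/    a1,off,d1,a2,e,d4,d6,e2,w,off2=p/; s/R@\[0,0,d4\]/R@[e2,0,d4]/; s/R=R@A(.z.,s\[0\]\*q\[3\])@/R=R@A("z",s[0]*q[3]);P=P+R@[w,off2,0];R=R@/; s/np.zeros(7)/np.zeros(10)/; s/\[0,0,.4,.45,0,.4,.2\]/[0,0,.4,.45,0,.4,.2,0,0,0]/g' kin.py && sed -i 's/R=R@@A/R=R@A/' kin.py
python3 - <<'E'
from kin import *
o=obs()
p,s,e,m=fitp();print(p.round(4),s,e,m)
E
```

```text
5.35 q [-60.5, 18.1, 121.7, 62.7, 38.7, -23.2] p [0.4024, -0.3598, 0.2] F [0.2, 0.5, 0.4] M [0.0, 0.39, -0.02] w 1.001
[-1.000e-04  1.190e-02  3.124e-01  5.631e-01  1.000e-04  4.849e-01
  2.906e-01  7.750e-02  0.000e+00  0.000e+00] (1, 1, 90) 8.092756065974926e-15 0.008835755052866157
```

```bash
cat > traj.py <<'E'
from kin import *
JP=np.array([.519,.0293,0]);JY=96.7
PAR,SG,_,_=fitp()
def G(th): return np.array([-.121,0,.048]),np.diag([1,-1,-1.])@A('y',th)
def spat(x,y,z,phi,yaw=JY,o=JP):   # blade-origin in jig mm, pitched tip-down by phi
    R=Rz(yaw)@A('y',phi);return o+Rz(yaw)@(np.array([x,y,z])/1e3),R
def tool(S,g): return S[0]+S[1]@g[0],S[1]@g[1]
def flip(phi,tip=28,gap=8,y=-2,back=0):
    """blade pose with top plane through pivot P, tip 'tip' mm short of P"""
    f=np.radians(phi)
    if phi<=90: P=np.array([-max(gap,14*np.sin(f)),28.])
    else:
        d=f-np.pi/2;P=np.array([-14*np.cos(d)-10*np.sin(d),38+14*np.sin(d)-10*np.cos(d)])
    c=np.array([np.cos(f),-np.sin(f)]);n=np.array([np.sin(f),np.cos(f)])
    o=P-c*(tip+55)-n*(3+back);return spat(o[0],y,o[1],phi)
E
python3 - <<'E'
from traj import *
q0=np.array([-60.5,18.1,121.7,62.7,38.7,-23.2])
for th in(0,20,30,40,50,60):
    g=G(th);q=q0;print('theta',th)
    seq=[('grasp',(np.array([SP[0],SP[1],.004]),Rz(SY))),('lift',(np.array([SP[0],SP[1],.12]),Rz(SY)))]
    for k in np.linspace(0,1,6): seq.append(('carry',(np.array([SP[0],SP[1],.12])*(1-k)+k*spat(-215,-2,90,0)[0],Rz(SY+(JY-SY)*k))))
    seq+=[('pre',spat(-215,-2,16.5,0)),('ins',spat(-91,-2,16.5,0))]
    for f in range(0,125,10): seq.append((f'f{f}',flip(f)))
    seq+=[('push0',spat(-80,0,42,0)),('push1',spat(-15,0,42,0))]
    for n,S in seq:
        T=tool(S,g);q2,e=ik(*T,q,PAR,SG)
        if e>1e-3: 
            for d in ([0,0,0,90,0,-90],[0,0,0,-90,0,90],[0,20,-20,0,30,0]):
                q3,e3=ik(*T,q+d,PAR,SG)
                if e3<e:q2,e=q3,e3
        if n!='carry' : print(n,T[0].round(3),q2.round(0).astype(int).tolist(),'BAD %.3f'%e if e>1e-3 else '')
        q=q2
E
```

```text
theta 0
grasp [ 0.432 -0.357  0.052] [-41, 35, 107, 0, 38, 47] 
lift [ 0.432 -0.357  0.168] [-41, 24, 105, 0, 51, 47] 
pre [ 0.56  -0.304  0.064] [-30, 38, 97, 0, 45, -36] 
ins [ 0.546 -0.181  0.064] [-20, 35, 105, 0, 40, -26] 
f0 [ 0.546 -0.181  0.073] [-20, 34, 105, 0, 41, -26] 
f10 [ 0.544 -0.17   0.108] [-14, 30, 107, -15, 40, -10] 
f20 [ 0.542 -0.154  0.14 ] [-7, 27, 109, -29, 43, 8] 
f30 [ 0.54  -0.132  0.169] [0, 25, 110, -41, 49, 23] 
f40 [ 0.537 -0.106  0.194] [7, 26, 111, -50, 57, 34] 
f50 [ 0.534 -0.077  0.213] [15, 27, 110, -56, 66, 43] 
f60 [ 0.53  -0.045  0.227] [21, 31, 109, -60, 76, 50] 
f70 [ 0.526 -0.011  0.235] [27, 36, 107, -62, 85, 56] 
f80 [0.522 0.025 0.237] [31, 42, 105, -64, 95, 60] 
f90 [0.517 0.06  0.232] [35, 48, 102, -65, 104, 63] 
f100 [0.513 0.093 0.224] [37, 54, 98, -67, 112, 65] 
f110 [0.51  0.124 0.21 ] [39, 61, 95, -69, 121, 66] 
f120 [0.507 0.153 0.191] [39, 68, 91, -71, 129, 67] 
push0 [ 0.542 -0.17   0.09 ] [-19, 32, 106, 0, 43, -25] 
push1 [ 0.535 -0.106  0.09 ] [-12, 30, 109, 0, 41, -19] 
theta 20
grasp [ 0.432 -0.357  0.052] [-49, 33, 116, 42,
[... 4491 characters left out ...]
 [ 0.542 -0.154  0.14 ] [-32, 39, 94, 31, 77, -54] 
f30 [ 0.54  -0.132  0.169] [-27, 32, 98, 26, 70, -47] 
f40 [ 0.537 -0.106  0.194] [-22, 26, 101, 20, 64, -39] 
f50 [ 0.534 -0.077  0.213] [-15, 21, 104, 11, 59, -27] 
f60 [ 0.53  -0.045  0.227] [-6, 18, 106, 0, 57, -13] 
f70 [ 0.526 -0.011  0.235] [3, 16, 107, -12, 57, 3] 
f80 [0.522 0.025 0.237] [12, 18, 107, -23, 60, 18] 
f90 [0.517 0.06  0.232] [21, 21, 106, -32, 65, 31] 
f100 [0.513 0.093 0.224] [28, 26, 104, -39, 72, 42] 
f110 [0.51  0.124 0.21 ] [34, 32, 102, -44, 79, 50] 
f120 [0.507 0.153 0.191] [39, 39, 99, -47, 87, 55] 
push0 [ 0.542 -0.17   0.09 ] [-37, 53, 86, 39, 91, -62] 
push1 [ 0.535 -0.106  0.09 ] [-33, 51, 92, 42, 86, -62]
```

Run:
```python
from traj import *
o=obs();T=tool((np.array([SP[0],SP[1],.004]),Rz(SY)),G(39))
plan(o['ee_pos'],o['tcp_rot'],[(T[0]+[0,0,.06],T[1]),(T[0],T[1],20)],1)
```

```text
5.35 q [-60.5, 18.1, 121.7, 62.7, 38.7, -23.2] p [0.4024, -0.3598, 0.2] F [0.2, 0.5, 0.4] M [0.0, 0.39, -0.02] w 1.001
[[1, [-11, 0, 29], [0, 0, 0]], [1, [-10, -1, 29], [0, 0, 0]], [1, [-11, 0, 29], [0, 0.01, 0]], [1, [-13, 0, 15], [0, 0, 0]], [1, [-12, 0, 16], [0, 0, 0]], [1, [-13, 0, 15], [0, 0, 0]]]
6 end err mm [-0.3 -0.2  0.4] deg [-0.13 -0.18  0.03]
```

Call:
carry_out:
  deltas:
    - [1,[-11,0,29],[0,0,0]]
    - [1,[-10,-1,29],[0,0,0]]
    - [1,[-11,0,29],[0,0.01,0]]
    - [1,[-13,0,15],[0,0,0]]
    - [1,[-12,0,16],[0,0,0]]
    - [1,[-13,0,15],[0,0,0]]
    - [1,[0,0,0],[0,0,0]]
    - [1,[0,0,0],[0,0,0]]

```text
time: 6.02
ee_pos: [0.4299, -0.3555, 0.0504]
tcp_rot: [[0.778, 0.041, 0.627], [0.028, -0.999, 0.031], [0.627, -0.007, -0.779]]
wrist_force: [0.3, -0.1, -0.1]
width: 1.001
```

Call:
carry_out:
  deltas:
    - [0,[0,0,0],[0,0,0]]
    - [0,[0,0,0],[0,0,0]]
    - [0,[0,0,0],[0,0,0]]
    - [0,[0,0,0],[0,0,0]]
    - [0,[0,0,0],[0,0,0]]
    - [0,[0,0,0],[0,0,0]]
    - [0,[0,0,0],[0,0,0]]
    - [0,[0,0,0],[0,0,0]]

```text
time: 6.68
ee_pos: [0.4291, -0.3558, 0.0516]
tcp_rot: [[0.778, 0.04, 0.627], [0.028, -0.999, 0.029], [0.628, -0.005, -0.778]]
wrist_force: [-0.2, -0.3, -0.4]
width: 0.432
```

Run:
```python
from traj import *
o=obs();T=tool((np.array([SP[0],SP[1],.004]),Rz(SY)),G(39))
print((o['ee_pos']-T[0]).round(4),Ro.from_matrix(T[1].T@o['tcp_rot']).as_euler('xyz',degrees=True).round(1))
g=G(39)
c=lambda k,z:(np.array([SP[0],SP[1],z])*(1-k)+k*np.r_[spat(-225,-2,0,0)[0][:2],z],Rz(SY+(JY-SY)*k))
T=[tool(c(0,.06),g)+(20,)]+[tool(c(k,.08),g)+(40,5) for k in(.33,.67,1)]
plan(o['ee_pos'],o['tcp_rot'],T,0)
```

```text
6.68 q [-57.4, 37.5, 122.0, 92.3, 33.0, -55.8] p [0.4291, -0.3558, 0.0516] F [-0.2, -0.3, -0.4] M [-0.01, 0.42, 0.01] w 0.432
[-0.0025  0.0013 -0.0004] [ 0.3 -0.1  0.1]
[[0, [12, 0, -14], [0, 0, 0]], [0, [13, 1, -14], [0, 0, 0]], [0, [12, 0, -14], [0, 0, 0]], [0, [4, 2, -1], [0.04, 0, -0.06]], [0, [4, 1, -1], [0.05, 0, -0.06]], [0, [3, 2, -1], [0.05, 0, -0.06]], [0, [4, 2, 0], [0.05, 0, -0.06]], [0, [3, 2, -1], [0.05, 0, -0.06]], [0, [3, 3, -2], [0.05, 0, -0.06]], [0, [3, 2, -1], [0.05, 0, -0.07]], [0, [6, 3, 4], [0.05, 0, -0.06]], [0, [5, 3, 5], [0.05, 0, -0.06]]]
[[0, [4, 4, 3], [0.05, 0, -0.06]], [0, [5, 4, 4], [0.05, 0, -0.06]], [0, [4, 4, 4], [0.05, 0, -0.07]], [0, [4, 5, 3], [0.05, 0, -0.06]], [0, [4, 6, 3], [0.05, 0, -0.06]], [0, [7, 5, 5], [0.05, 0, -0.06]], [0, [7, 7, 6], [0.05, 0, -0.06]], [0, [6, 7, 5], [0.05, 0, -0.06]], [0, [6, 7, 5], [0.05, 0, -0.06]], [0, [6, 8, 4], [0.04, 0, -0.06]], [0, [5, 9, 4], [0.05, 0, -0.06]], [0, [4, 9, 4], [0.05, 0, -0.06]]]
24 end err mm [-0.3 -0.1 -0.1] deg [ 0.15 -0.03 -0.24]
```

Call:
carry_out:
  deltas:
    - [0,[0,0,0],[0,0,0]]
    - [0,[0,0,0],[0,0,0]]
    - [0,[0,0,0],[0,0,0]]
    - [0,[0,0,0],[0,0,0]]
    - [0,[0,0,0],[0,0,0]]

```text
time: 7.1
ee_pos: [0.4291, -0.3557, 0.0514]
tcp_rot: [[0.778, 0.04, 0.627], [0.028, -0.999, 0.029], [0.628, -0.005, -0.778]]
wrist_force: [-0.4, 0.8, 0.5]
width: 0.247
```

Call:
carry_out:
  deltas:
    - [0,[12,0,-14],[0,0,0]]
    - [0,[13,1,-14],[0,0,0]]
    - [0,[12,0,-14],[0,0,0]]
    - [0,[4,2,-1],[0.04,0,-0.06]]
    - [0,[4,1,-1],[0.05,0,-0.06]]
    - [0,[3,2,-1],[0.05,0,-0.06]]
    - [0,[4,2,0],[0.05,0,-0.06]]
    - [0,[3,2,-1],[0.05,0,-0.06]]
    - [0,[3,3,-2],[0.05,0,-0.06]]
    - [0,[3,2,-1],[0.05,0,-0.07]]
    - [0,[6,3,4],[0.05,0,-0.06]]
    - [0,[5,3,5],[0.05,0,-0.06]]

```text
time: 8.1
ee_pos: [0.464, -0.3638, 0.1276]
tcp_rot: [[0.571, 0.68, 0.46], [0.528, -0.733, 0.428], [0.628, -0.002, -0.778]]
wrist_force: [0.6, -0.4, -1.9]
width: 0.251
```

Call:
carry_out:
  deltas:
    - [0,[4,4,3],[0.05,0,-0.06]]
    - [0,[5,4,4],[0.05,0,-0.06]]
    - [0,[4,4,4],[0.05,0,-0.07]]
    - [0,[4,5,3],[0.05,0,-0.06]]
    - [0,[4,6,3],[0.05,0,-0.06]]
    - [0,[7,5,5],[0.05,0,-0.06]]
    - [0,[7,7,6],[0.05,0,-0.06]]
    - [0,[6,7,5],[0.05,0,-0.06]]
    - [0,[6,7,5],[0.05,0,-0.06]]
    - [0,[6,8,4],[0.04,0,-0.06]]
    - [0,[5,9,4],[0.05,0,-0.06]]
    - [0,[4,9,4],[0.05,0,-0.06]]

```text
time: 9.1
ee_pos: [0.5612, -0.3139, 0.1272]
tcp_rot: [[-0.089, 0.993, -0.074], [0.772, 0.115, 0.625], [0.63, -0.001, -0.777]]
wrist_force: [-0.7, -0.1, -1.5]
width: 0.247
```

```bash
cat >> traj.py <<'E'
def gspat(o,g): # spatula pose from tool pose
    R=o['tcp_rot']@g[1].T;return o['ee_pos']-R@g[0],R
def drawspat(im,c,S):
    B=lambda x0,x1,y0,y1,z0,z1:np.array([[x,y,z] for x in(x0,x1) for y in(y0,y1) for z in(z0,z1)])/1e3
    for b,col in((B(-55,55,-25,25,0,3),(0,255,0)),(B(-168,-74,-11,11,35,61),(255,0,255))):
        h=cv2.convexHull((proj(c,b@S[1].T+S[0])*8).astype(np.int32));cv2.polylines(im,[h],True,col,1,shift=3)
E
python3 - <<'E'
from traj import *
o=obs();g=G(39);g[0][:]=[-.1235,-.001,.048]
S=gspat(o,g);print(S[0].round(4),Ro.from_matrix(S[1]).as_euler('zyx',degrees=True).round(2))
out=[]
for c,(x,y,w,h) in (("top",(300,150,160,120)),("side",(270,200,200,150))):
    im=robot.get_image(c);cv2.imwrite(f"pics/raw_{c}1.png",im);drawspat(im,c,S)
    out.append(cv2.resize(im[y:y+h,x:x+w],(400,300),interpolation=cv2.INTER_CUBIC)); out.append(cv2.resize(cv2.imread(f"pics/raw_{c}1.png")[y:y+h,x:x+w],(400,300),interpolation=cv2.INTER_CUBIC))
cv2.imwrite("pics/chk1.png",np.vstack([np.hstack(out[:2]),np.hstack(out[2:])]))
E
```

```text
9.1 q [-41.3, 47.2, 78.0, 25.0, 86.3, -56.6] p [0.5612, -0.3139, 0.1272] F [-0.7, -0.1, -1.5] M [-0.77, -0.04, 0.03] w 0.247
[ 0.5459 -0.1913  0.0793] [9.663e+01 9.000e-02 2.000e-02]
```

View pics/chk1.png

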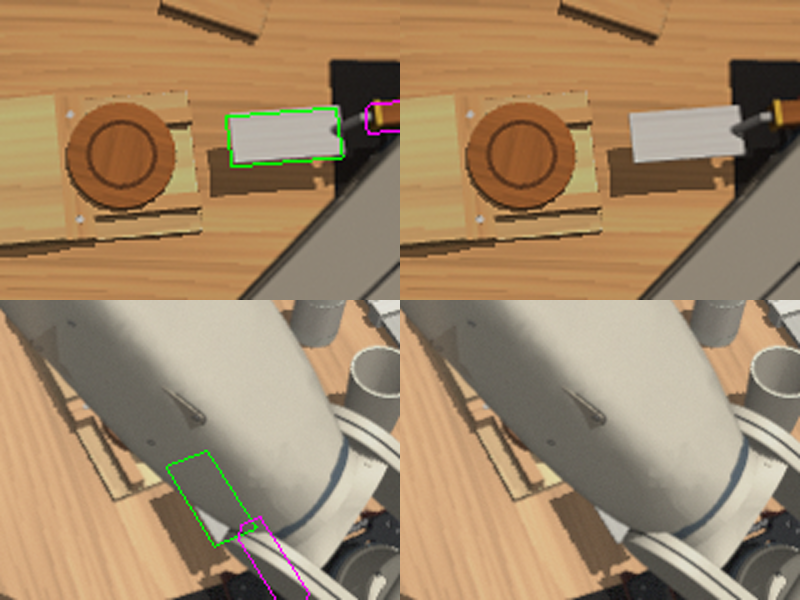

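The crop shows the blade ahead of the slot. My model outline matches it to about 1 px, which is within the camera bias. Inserting now.

```bash
sed -i 's/^def G(th).*/def G(th): return np.array([-.1235,-.001,.048]),np.diag([1,-1,-1.])@A("y",th)/' traj.py
python3 - <<'E'
from traj import *
o=obs();g=G(39)
plan(o['ee_pos'],o['tcp_rot'],[tool(spat(-222,-1,17,0),g)+(20,),tool(spat(-91,-1,17,0),g)+(14,)],0)
E
```

```text
9.2 q [-41.1, 47.2, 77.9, 25.1, 86.3, -56.6] p [0.5629, -0.3127, 0.1269] F [-0.2, -0.6, -2.6] M [-0.78, -0.04, -0.03] w 0.248
[[0, [-10, 0, 12], [0, 0, 0]], [0, [-10, -1, 12], [0, 0, 0]], [0, [-10, 0, 12], [0, 0, 0]], [0, [-10, -1, 12], [0, 0, 0]], [0, [11, 0, 8], [0, 0, 0]], [0, [10, 0, 8], [0, 0, 0]], [0, [10, 0, 8], [0, 0, 0]], [0, [10, 0, 9], [0, 0, 0]], [0, [10, 0, 8], [0, 0, 0]], [0, [11, 0, 8], [0, 0, 0]], [0, [10, 0, 8], [0, 0, 0]], [0, [10, 0, 9], [0, 0, 0]]]
[[0, [10, 0, 8], [0, 0, 0]], [0, [10, 0, 8], [0, 0, 0]]]
14 end err mm [-0.2 -0.3 -0. ] deg [ 0.01 -0.01 -0.05]
```

Call:
carry_out:
  deltas:
    - [0,[-10,0,12],[0,0,0]]
    - [0,[-10,-1,12],[0,0,0]]
    - [0,[-10,0,12],[0,0,0]]
    - [0,[-10,-1,12],[0,0,0]]
    - [0,[11,0,8],[0,0,0]]
    - [0,[10,0,8],[0,0,0]]
    - [0,[10,0,8],[0,0,0]]
    - [0,[10,0,9],[0,0,0]]

```text
time: 9.87
ee_pos: [0.5529, -0.262, 0.0652]
tcp_rot: [[-0.086, 0.994, -0.071], [0.772, 0.111, 0.626], [0.63, -0.001, -0.777]]
wrist_force: [0.6, 0.2, -1.0]
width: 0.246
```

Call:
carry_out:
  deltas:
    - [0,[10,0,8],[0,0,0]]
    - [0,[11,0,8],[0,0,0]]
    - [0,[10,0,8],[0,0,0]]
    - [0,[10,0,9],[0,0,0]]
    - [0,[10,0,8],[0,0,0]]
    - [0,[10,0,8],[0,0,0]]
    - [0,[0,0,0],[0,0,0]]
    - [0,[0,0,0],[0,0,0]]

```text
time: 10.53
ee_pos: [0.5445, -0.1844, 0.066]
tcp_rot: [[-0.087, 0.994, -0.072], [0.772, 0.113, 0.626], [0.63, -0.001, -0.777]]
wrist_force: [0.1, -0.5, -1.0]
width: 0.248
```

Run:
```python
from traj import *
o=obs();g=G(39);S=gspat(o,g);print('spat in jig',(Rz(JY).T@(S[0]-JP)*1e3).round(1),Ro.from_matrix(Rz(JY).T@S[1]).as_euler('zyx',degrees=True).round(2))
plan(o['ee_pos'],o['tcp_rot'],[tool(flip(0),g)+(4,)]+[tool(flip(f),g)+(40,2.6) for f in np.arange(5,46,5)],0)
im=robot.get_image("top");cv2.imwrite("pics/raw_top2.png",im)
m=[(d['score'],d['extent']) for d in robot.silhouettes("top","disc")];print(m)
```

```text
10.53 q [-33.9, 46.1, 91.8, 30.2, 72.5, -57.6] p [0.5445, -0.1844, 0.066] F [0.1, -0.5, -1.0] M [-0.72, 0.0, -0.03] w 0.248
spat in jig [-91.7   0.2  18. ] [-0.21 -0.03  0.04]
[[0, [2, 1, -3], [0, 0, 0]], [0, [3, 2, -2], [0, 0, 0]], [0, [7, 0, -5], [0, -0.04, 0]], [0, [8, 0, -6], [0, -0.05, 0]], [0, [7, 0, -6], [0, -0.04, 0]], [0, [7, 0, -5], [0, -0.05, 0]], [0, [8, -1, -6], [0, -0.04, 0]], [0, [7, 0, -6], [0, -0.04, 0]], [0, [7, 0, -5], [0, -0.05, 0]], [0, [7, 0, -6], [0, -0.04, 0]], [0, [8, 0, -5], [0, -0.04, 0]], [0, [7, 0, -6], [0, -0.05, 0]]]
[[0, [8, 0, -6], [0, -0.04, 0]], [0, [7, 0, -5], [0, -0.04, 0]], [0, [7, 0, -6], [0, -0.05, 0]], [0, [7, 0, -6], [0, -0.04, 0]], [0, [7, 0, -5], [0, -0.05, 0]], [0, [7, 0, -6], [0, -0.04, 0]], [0, [7, 0, -5], [0, -0.04, 0]], [0, [7, 0, -6], [0, -0.05, 0]]]
20 end err mm [-0.2  0.2 -0. ] deg [-0.07  0.23 -0.21]
[(0.86, [348.7, 215.0, 41.0, 37.8])]
```

Call:
carry_out:
  deltas:
    - [0,[2,1,-3],[0,0,0]]
    - [0,[3,2,-2],[0,0,0]]
    - [0,[7,0,-5],[0,-0.04,0]]
    - [0,[8,0,-6],[0,-0.05,0]]
    - [0,[7,0,-6],[0,-0.04,0]]
    - [0,[7,0,-5],[0,-0.05,0]]

```text
time: 11.13
ee_pos: [0.5466, -0.1739, 0.1083]
tcp_rot: [[-0.097, 0.994, -0.053], [0.873, 0.111, 0.476], [0.479, -0.0, -0.878]]
wrist_force: [-0.1, 0.2, -2.4]
width: 0.248
```

Call:
carry_out:
  deltas:
    - [0,[8,-1,-6],[0,-0.04,0]]
    - [0,[7,0,-6],[0,-0.04,0]]
    - [0,[7,0,-5],[0,-0.05,0]]
    - [0,[7,0,-6],[0,-0.04,0]]
    - [0,[8,0,-5],[0,-0.04,0]]
    - [0,[7,0,-6],[0,-0.05,0]]

```text
time: 11.63
ee_pos: [0.5423, -0.1463, 0.1566]
tcp_rot: [[-0.108, 0.994, -0.027], [0.965, 0.111, 0.236], [0.237, -0.0, -0.971]]
wrist_force: [0.5, 0.2, -2.9]
width: 0.248
```

Run:
```python
from traj import *
o=obs();g=G(39);S=gspat(o,g);print('spat in jig',(Rz(JY).T@(S[0]-JP)*1e3).round(1),Ro.from_matrix(Rz(JY).T@S[1]).as_euler('zyx',degrees=True).round(2))
im=robot.get_image("top");a=im.copy();drawspat(a,"top",S)
cv2.imwrite("pics/chk2.png",np.hstack([cv2.resize(v[140:300,240:430],(399,336),interpolation=cv2.INTER_CUBIC) for v in (im,a)]))
```

```text
11.63 q [-22.5, 28.3, 101.4, 14.2, 57.8, -37.2] p [0.5423, -0.1463, 0.1566] F [0.5, 0.2, -2.9] M [-0.43, 0.01, -0.04] w 0.248
spat in jig [-86.   -2.2  60.5] [-0.38 25.27  0.17]
```

View pics/chk2.png

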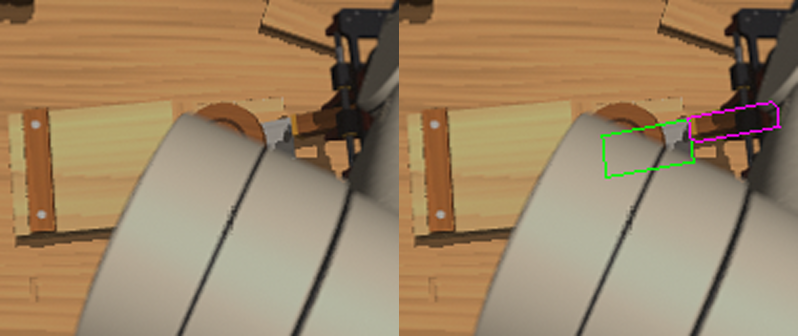

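Run:
```python
from traj import *
o=obs();g=G(39);S=gspat(o,g);print('spat in jig',(Rz(JY).T@(S[0]-JP)*1e3).round(1),Ro.from_matrix(Rz(JY).T@S[1]).as_euler('zyx',degrees=True).round(2))
plan(o['ee_pos'],o['tcp_rot'],[tool(flip(f),g)+(40,3.6) for f in [30,37,44,51,58,65,72,79,86,90,97,104,110]],0)
```

```text
11.68 q [-22.3, 28.1, 101.5, 14.1, 57.8, -37.0] p [0.5427, -0.145, 0.1583] F [-0.3, 2.4, 0.4] M [0.01, 0.06, 0.04] w 0.248
spat in jig [-84.9  -2.7  61.9] [-0.29 25.45  0.06]
[[0, [7, 0, -4], [0, -0.04, 0]], [0, [7, 0, -5], [0, -0.04, 0]], [0, [10, 0, -8], [0, -0.06, 0]], [0, [10, 0, -8], [0, -0.06, 0]], [0, [10, 0, -7], [0, -0.06, 0]], [0, [9, 0, -8], [0, -0.06, 0]], [0, [10, 0, -8], [0, -0.06, 0]], [0, [10, 0, -8], [0, -0.07, 0]], [0, [10, 0, -7], [0, -0.06, 0]], [0, [10, -1, -8], [0, -0.06, 0]], [0, [10, 0, -7], [0, -0.06, 0]], [0, [9, 0, -8], [0, -0.06, 0]]]
[[0, [11, 0, -7], [0, -0.06, 0]], [0, [9, 0, -8], [0, -0.06, 0]], [0, [11, 0, -8], [0, -0.06, 0]], [0, [10, 0, -7], [0, -0.06, 0]], [0, [10, 0, -8], [0, -0.07, 0]], [0, [10, 0, -8], [0, -0.06, 0]], [0, [6, 0, -4], [0, -0.03, 0]], [0, [6, 0, -5], [0, -0.04, 0]], [0, [9, 0, -7], [0, -0.06, 0]], [0, [9, 0, -9], [0, -0.06, 0]], [0, [10, 0, -7], [0, -0.06, 0]], [0, [9, 0, -8], [0, -0.06, 0]]]
[[0, [8, 0, -7], [0, -0.05, 0]], [0, [8, 0, -7], [0, -0.06, 0]]]
26 end err mm [ 0.3  0.4 -0.3] deg [-0.23  0.25 -0.15]
```

Call:
carry_out:
  deltas:
    - [0,[7,0,-4],[0,-0.04,0]]
    - [0,[7,0,-5],[0,-0.04,0]]
    - [0,[10,0,-8],[0,-0.06,0]]
    - [0,[10,0,-8],[0,-0.06,0]]
    - [0,[10,0,-7],[0,-0.06,0]]
    - [0,[9,0,-8],[0,-0.06,0]]
    - [0,[10,0,-8],[0,-0.06,0]]
    - [0,[10,0,-8],[0,-0.07,0]]
    - [0,[10,0,-7],[0,-0.06,0]]
    - [0,[10,-1,-8],[0,-0.06,0]]
    - [0,[10,0,-7],[0,-0.06,0]]
    - [0,[9,0,-8],[0,-0.06,0]]

```text
time: 12.68
ee_pos: [0.5281, -0.0308, 0.2329]
tcp_rot: [[-0.1, 0.994, 0.047], [0.895, 0.11, -0.433], [-0.436, -0.001, -0.9]]
wrist_force: [-0.6, 0.6, -2.9]
width: 0.25
```

Run:
```python
from traj import *
robot.get_image("top")
o=obs();g=G(39);S=gspat(o,g);print('spat in jig',(Rz(JY).T@(S[0]-JP)*1e3).round(1),Ro.from_matrix(Rz(JY).T@S[1]).as_euler('zyx',degrees=True).round(2))
a=[]
for c,(x,y,w,h) in (("top",(240,140,190,160)),("side",(230,150,228,192))):
    im=robot.get_image(c);drawspat(im,c,S);a.append(cv2.resize(im[y:y+h,x:x+w],(399,336),interpolation=cv2.INTER_CUBIC))
cv2.imwrite("pics/chk3.png",np.hstack(a))
```

```text
12.73 q [9.5, 18.7, 108.0, -30.7, 58.8, 20.5] p [0.528, -0.0287, 0.2327] F [0.3, 2.3, -2.5] M [0.55, 0.05, 0.01] w 0.25
spat in jig [-49.8  -1.1 100.4] [-0.67 64.96  0.66]
```

View pics/chk3.png

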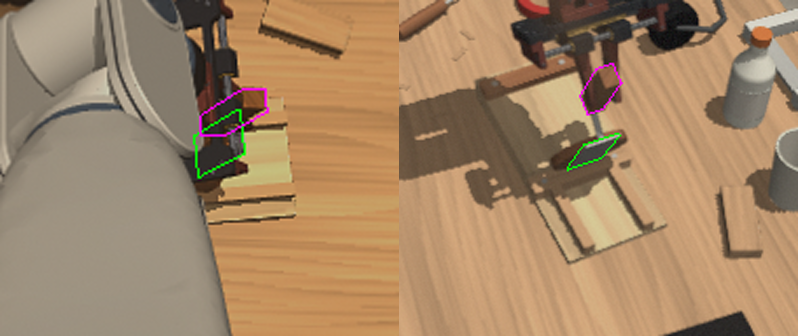

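The side view shows the trivet tipped to about 65°, leaning on the blade against the step. Continuing past upright.

Call:
carry_out:
  deltas:
    - [0,[11,0,-7],[0,-0.06,0]]
    - [0,[9,0,-8],[0,-0.06,0]]
    - [0,[11,0,-8],[0,-0.06,0]]
    - [0,[10,0,-7],[0,-0.06,0]]
    - [0,[10,0,-8],[0,-0.07,0]]
    - [0,[10,0,-8],[0,-0.06,0]]
    - [0,[6,0,-4],[0,-0.03,0]]
    - [0,[6,0,-5],[0,-0.04,0]]
    - [0,[9,0,-7],[0,-0.06,0]]
    - [0,[9,0,-9],[0,-0.06,0]]
    - [0,[10,0,-7],[0,-0.06,0]]
    - [0,[9,0,-8],[0,-0.06,0]]

```text
time: 13.83
ee_pos: [0.5131, 0.1047, 0.219]
tcp_rot: [[-0.049, 0.994, 0.097], [0.425, 0.108, -0.899], [-0.904, -0.003, -0.428]]
wrist_force: [-0.3, -1.2, -1.7]
width: 0.251
```

Call:
carry_out:
  deltas:
    - [0,[8,0,-7],[0,-0.05,0]]
    - [0,[8,0,-7],[0,-0.06,0]]
    - [0,[0,0,0],[0,0,0]]
    - [0,[0,0,0],[0,0,0]]
    - [0,[0,0,0],[0,0,0]]

```text
time: 14.25
ee_pos: [0.511, 0.1233, 0.2106]
tcp_rot: [[-0.038, 0.994, 0.103], [0.326, 0.11, -0.939], [-0.945, -0.002, -0.328]]
wrist_force: [-0.7, 0.4, -1.5]
width: 0.248
```

Run:
```python
from traj import *
o=obs();g=G(39);S=gspat(o,g);print('spat in jig',(Rz(JY).T@(S[0]-JP)*1e3).round(1),Ro.from_matrix(Rz(JY).T@S[1]).as_euler('zyx',degrees=True).round(2))
im=robot.get_image("side");cv2.imwrite("pics/chk4.png",cv2.resize(im[150:342,230:458],(684,576),interpolation=cv2.INTER_CUBIC))
```

```text
14.25 q [38.4, 42.0, 98.8, -53.3, 93.6, 57.5] p [0.511, 0.1233, 0.2106] F [-0.7, 0.4, -1.5] M [0.82, 0.13, 0.01] w 0.248
spat in jig [  7.3  -1.2 110.7] [-178.84   70.16  179.01]
```

View pics/chk4.png

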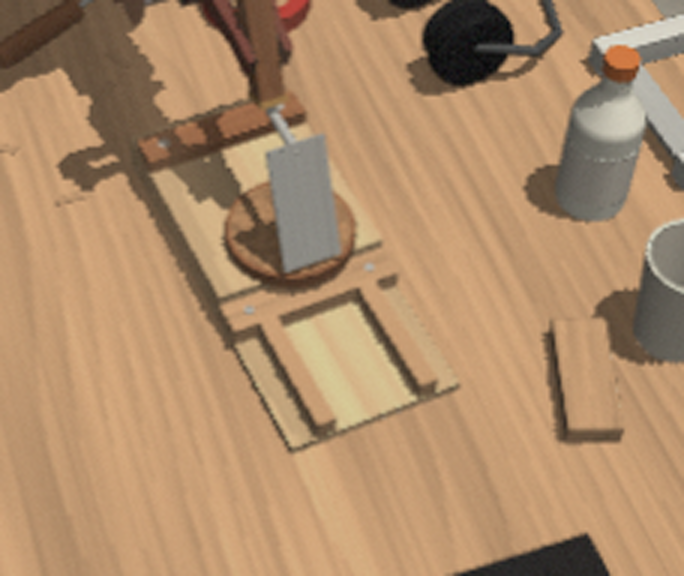

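```bash
cat >> traj.py <<'E'
def tip(x,y,z,f):
    a=np.radians(f);return spat(x-55*np.cos(a),y,z+55*np.sin(a),f)
E
python3 - <<'E'
from traj import *
o=obs();g=G(39)
plan(o['ee_pos'],o['tcp_rot'],[tool(tip(-32,-2,62,96),g)]+[tool(tip(-40,-2,z,f),g) for z,f in((60,80),(56,60),(52,40),(47,20),(43,0))],0,wmax=6.5)
E
```

```text
14.3 q [38.4, 42.0, 98.8, -53.3, 93.6, 57.5] p [0.5111, 0.1233, 0.2111] F [-0.1, 0.2, -2.3] M [0.81, 0.13, -0.02] w 0.252
[[0, [-14, 0, 16], [0, 0.08, 0]], [0, [-15, 0, 15], [0, 0.08, 0]], [0, [-17, 0, 14], [-0.01, 0.08, 0]], [0, [-13, 0, 15], [0, 0.09, 0]], [0, [-14, 0, 13], [0, 0.1, 0]], [0, [-16, 0, 12], [0, 0.09, 0]], [0, [-10, 0, 12], [0, 0.09, 0]], [0, [-12, 0, 11], [0, 0.09, 0]], [0, [-13, 0, 11], [0, 0.08, 0]], [0, [-13, 0, 9], [0, 0.09, 0]], [0, [-11, 0, 12], [0, 0.09, 0]], [0, [-12, 0, 12], [0, 0.08, 0]]]
[[0, [-12, 0, 10], [0, 0.09, 0]], [0, [-14, 0, 10], [0, 0.09, 0]], [0, [-11, 0, 12], [0, 0.09, 0]], [0, [-12, 0, 12], [0, 0.08, 0]], [0, [-14, 0, 11], [0, 0.09, 0]], [0, [-14, 0, 9], [0, 0.09, 0]], [0, [-11, -1, 13], [0, 0.09, 0]], [0, [-13, 0, 11], [0, 0.08, 0]], [0, [-13, 0, 10], [0, 0.09, 0]], [0, [-14, 0, 10], [0, 0.09, 0]]]
22 end err mm [-0.3  0.6 -0.1] deg [ 0.13 -0.17  0.23]
```

Call:
carry_out:
  deltas:
    - [0,[-14,0,16],[0,0.08,0]]
    - [0,[-15,0,15],[0,0.08,0]]
    - [0,[-17,0,14],[-0.01,0.08,0]]
    - [0,[-13,0,15],[0,0.09,0]]
    - [0,[-14,0,13],[0,0.1,0]]
    - [0,[-16,0,12],[0,0.09,0]]
    - [0,[-10,0,12],[0,0.09,0]]
    - [0,[-12,0,11],[0,0.09,0]]
    - [0,[-13,0,11],[0,0.08,0]]
    - [0,[-13,0,9],[0,0.09,0]]
    - [0,[-11,0,12],[0,0.09,0]]
    - [0,[-12,0,12],[0,0.08,0]]

```text
time: 15.3
ee_pos: [0.5361, -0.0876, 0.2215]
tcp_rot: [[-0.115, 0.993, 0.033], [0.974, 0.119, -0.192], [-0.194, 0.01, -0.981]]
wrist_force: [-0.1, 0.4, -2.7]
width: 0.248
```

Call:
carry_out:
  deltas:
    - [0,[-12,0,10],[0,0.09,0]]
    - [0,[-14,0,10],[0,0.09,0]]
    - [0,[-11,0,12],[0,0.09,0]]
    - [0,[-12,0,12],[0,0.08,0]]
    - [0,[-14,0,11],[0,0.09,0]]
    - [0,[-14,0,9],[0,0.09,0]]
    - [0,[-11,-1,13],[0,0.09,0]]
    - [0,[-13,0,11],[0,0.08,0]]
    - [0,[-13,0,10],[0,0.09,0]]
    - [0,[-14,0,10],[0,0.09,0]]

```text
time: 16.13
ee_pos: [0.5478, -0.1882, 0.0924]
tcp_rot: [[-0.098, 0.993, -0.068], [0.77, 0.119, 0.627], [0.631, 0.009, -0.776]]
wrist_force: [-0.1, -0.0, -1.9]
width: 0.247
```

Run:
```python
from traj import *
ims={c:robot.get_image(c) for c in C}
o=obs();g=G(39);S=gspat(o,g);print('spat in jig',(Rz(JY).T@(S[0]-JP)*1e3).round(1),Ro.from_matrix(Rz(JY).T@S[1]).as_euler('zyx',degrees=True).round(2))
for c in C:
    for d in robot.silhouettes(c,"disc")[:2]:
        e=d['extent'];w=unproj(c,e[:2],.045)[0];print(c,round(d['score'],2),np.round(e,1),'jig',(Rz(JY).T@(w-JP)*1e3).round(1))
    drawspat(ims[c],c,S)
cv2.imwrite("pics/chk5.png",np.hstack([cv2.resize(ims['top'][140:300,240:430],(399,336),interpolation=cv2.INTER_CUBIC),cv2.resize(ims['side'][150:342,230:458],(399,336),interpolation=cv2.INTER_CUBIC)]))
```

```text
16.23 q [-34.2, 44.5, 91.3, 29.8, 74.6, -56.9] p [0.5454, -0.1885, 0.0876] F [-0.9, -0.2, -1.4] M [-0.7, -0.01, 0.02] w 0.25
spat in jig [-95.7   0.1  40.1] [-0.01 -0.23 -0.05]
side 0.72 [314.2 234.2  24.4  28. ] jig [25.9 32.9 45. ]
top 0.97 [310.8 218.6  43.4  36.9] jig [32.9  4.6 45. ]
top 0.54 [388.  151.5  49.3  28.6] jig [-181.5 -155.9   45. ]
```

View pics/chk5.png

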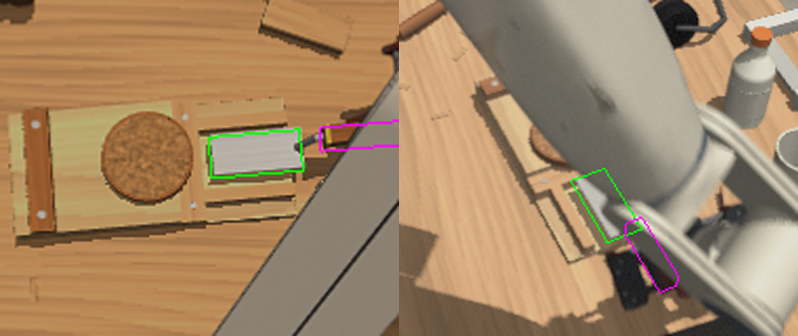

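The top view shows the cork side up, with the disc at about (310,215) and overhanging the step by about 20 mm. Now I'll push it to the fence.

Run:
```python
from traj import *
w=unproj("top",[310,214.8],.052)[0];print((Rz(JY).T@(w-JP)*1e3).round(1))
o=obs();g=G(39)
plan(o['ee_pos'],o['tcp_rot'],[tool(tip(-30,-3,43,0),g)+(7,),tool(tip(32,-3,43,0),g)+(9,)],0)
```

```text
[34.1 -3.7 52. ]
16.33 q [-34.0, 44.1, 91.4, 29.7, 74.5, -56.7] p [0.547, -0.1869, 0.0913] F [0.8, 0.4, -2.7] M [-0.65, -0.04, -0.04] w 0.244
[[0, [4, 1, 3], [0, 0, 0]], [0, [3, 0, 3], [0, 0, 0]], [0, [7, 0, 6], [0, 0, 0]], [0, [7, 1, 5], [0, 0, 0]], [0, [7, 0, 6], [0, 0, 0]], [0, [7, 0, 5], [0, 0, 0]], [0, [7, 0, 6], [0, 0, 0]], [0, [7, 0, 6], [0, 0, 0]], [0, [6, 0, 5], [0, 0, 0]]]
9 end err mm [ 0.5 -0.4 -0.1] deg [0.11 0.06 0.24]
```

Call:
carry_out:
  deltas:
    - [0,[4,1,3],[0,0,0]]
    - [0,[3,0,3],[0,0,0]]
    - [0,[7,0,6],[0,0,0]]
    - [0,[7,1,5],[0,0,0]]
    - [0,[7,0,6],[0,0,0]]
    - [0,[7,0,5],[0,0,0]]
    - [0,[7,0,6],[0,0,0]]
    - [0,[7,0,6],[0,0,0]]
    - [0,[6,0,5],[0,0,0]]
    - [0,[0,0,0],[0,0,0]]
    - [0,[0,0,0],[0,0,0]]

```text
time: 17.25
ee_pos: [0.5407, -0.1144, 0.0907]
tcp_rot: [[-0.097, 0.993, -0.073], [0.77, 0.121, 0.626], [0.63, 0.004, -0.777]]
wrist_force: [0.1, 0.1, -2.0]
width: 0.246
```

Run:
```python
from traj import *
o=obs();g=G(39);S=gspat(o,g);print('spat in jig',(Rz(JY).T@(S[0]-JP)*1e3).round(1),Ro.from_matrix(Rz(JY).T@S[1]).as_euler('zyx',degrees=True).round(2))
im=robot.get_image('top')
for d in robot.silhouettes('top',"disc")[:1]:
    e=d['extent'];ys,xs=np.nonzero(d['mask']);(cx,cy),r=cv2.minEnclosingCircle(np.c_[xs,ys].astype(np.float32));w=unproj('top',[cx,cy],.052)[0];print(round(d['score'],2),np.round(e,1),cx,cy,r,'jig',(Rz(JY).T@(w-JP)*1e3).round(1))
cv2.imwrite("pics/chk6.png",cv2.resize(im[140:300,240:430],(798,672),interpolation=cv2.INTER_CUBIC)[:560])
```

```text
17.25 q [-28.9, 41.7, 97.2, 33.1, 69.9, -55.6] p [0.5407, -0.1144, 0.0907] F [0.1, 0.1, -2.0] M [-0.68, -0.04, 0.01] w 0.246
spat in jig [-21.8  -3.4  42.8] [ 0.27 -0.06 -0.22]
0.87 [289.5 220.5  44.8  35.8] 288.2323303222656 216.1161651611328 22.213855743408203 jig [88.7 -5.1 52. ]
```

View pics/chk6.png

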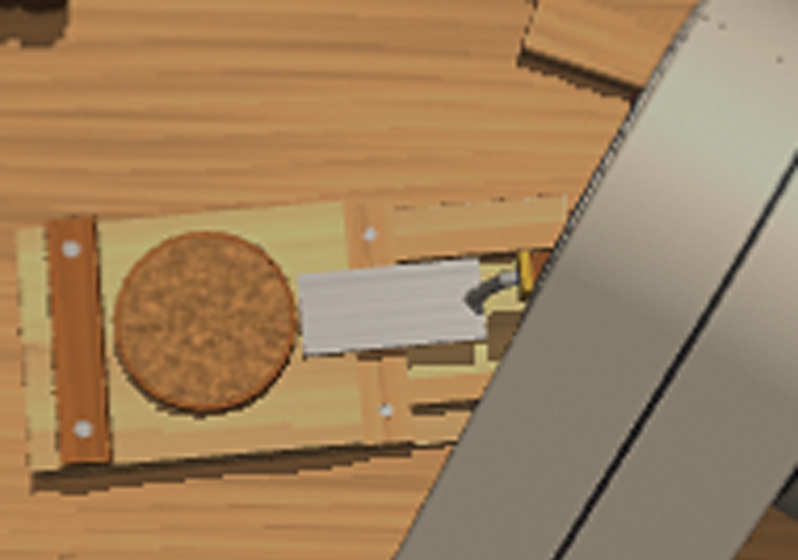

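The disc is square ahead of the blade, with about 7 mm left to the fence.

Call:
carry_out:
  deltas:
    - [0,[0.8,0,0.6],[0,0,0]]
    - [0,[0.8,0,0.6],[0,0,0]]
    - [0,[0.8,0,0.6],[0,0,0]]
    - [0,[0.8,0,0.6],[0,0,0]]
    - [0,[0.8,0,0.6],[0,0,0]]
    - [0,[0.8,0,0.6],[0,0,0]]
    - [0,[0,0,0],[0,0,0]]
    - [0,[0,0,0],[0,0,0]]

```text
time: 18.02
ee_pos: [0.5402, -0.109, 0.0911]
tcp_rot: [[-0.096, 0.993, -0.073], [0.771, 0.121, 0.626], [0.63, 0.004, -0.777]]
wrist_force: [-0.2, -0.4, -3.5]
width: 0.248
```

Call:
carry_out:
  deltas:
    - [0,[0.8,0,0.6],[0,0,0]]
    - [0,[0,0,0],[0,0,0]]
    - [0,[0,0,0],[0,0,0]]
    - [0,[0,0,0],[0,0,0]]

```text
time: 18.35
ee_pos: [0.5401, -0.1081, 0.0911]
tcp_rot: [[-0.096, 0.993, -0.073], [0.771, 0.121, 0.626], [0.63, 0.004, -0.777]]
wrist_force: [-0.7, -0.6, -2.1]
width: 0.252
```

```bash
cat > dk.py <<'E'
from traj import *
o=obs();g=G(39);S=gspat(o,g);print('spat in jig',(Rz(JY).T@(S[0]-JP)*1e3).round(1))
im=robot.get_image('top')
for d in robot.silhouettes('top',"disc")[:1]:
    ys,xs=np.nonzero(d['mask']);(cx,cy),r=cv2.minEnclosingCircle(np.c_[xs,ys].astype(np.float32));w=unproj('top',[cx,cy],.052)[0];print(round(d['score'],2),cx,cy,r,'jig',(Rz(JY).T@(w-JP)*1e3).round(1))
E
python3 dk.py
```

```text
18.35 q [-28.4, 41.5, 97.7, 33.4, 69.5, -55.5] p [0.5401, -0.1081, 0.0911] F [-0.7, -0.6, -2.1] M [-0.76, -0.09, -0.04] w 0.252
spat in jig [-15.4  -3.7  43.2]
0.86 286.3958435058594 216.5520782470703 22.07863998413086 jig [93.4 -4.4 52. ]
```

Call:
carry_out:
  deltas:
    - [0,[0.8,0,0.6],[0,0,0]]
    - [0,[0,0,0],[0,0,0]]
    - [0,[0,0,0],[0,0,0]]

```text
time: 18.7
ee_pos: [0.54, -0.1071, 0.0912]
tcp_rot: [[-0.096, 0.993, -0.072], [0.771, 0.121, 0.626], [0.63, 0.004, -0.777]]
wrist_force: [0.2, -0.4, -2.6]
width: 0.25
```

Call:
carry_out:
  deltas:
    - [0,[0.8,0,0.6],[0,0,0]]
    - [0,[0,0,0],[0,0,0]]
    - [0,[0,0,0],[0,0,0]]

```text
time: 18.95
ee_pos: [0.5399, -0.1061, 0.0912]
tcp_rot: [[-0.096, 0.993, -0.073], [0.771, 0.121, 0.626], [0.63, 0.004, -0.777]]
wrist_force: [0.2, 0.1, -2.1]
width: 0.251
```

```bash
python3 dk.py
```

```text
18.95 q [-28.3, 41.4, 97.8, 33.5, 69.3, -55.5] p [0.5399, -0.1061, 0.0912] F [0.2, 0.1, -2.1] M [-0.84, -0.09, -0.05] w 0.251
spat in jig [-13.3  -3.6  43.3]
0.84 285.5932312011719 216.29661560058594 21.761884689331055 jig [95.3 -5.3 52. ]
```

Call:
carry_out:
  deltas:
    - [0,[0.8,0,0.6],[0,0,0]]
    - [0,[0,0,0],[0,0,0]]
    - [0,[0,0,0],[0,0,0]]

```text
time: 19.3
ee_pos: [0.54, -0.1056, 0.0913]
tcp_rot: [[-0.097, 0.993, -0.072], [0.771, 0.121, 0.625], [0.629, 0.005, -0.777]]
wrist_force: [0.7, -2.9, -0.7]
width: 0.249
```

Call:
carry_out:
  deltas:
    - [0,[0.8,0,0.6],[0,0,0]]
    - [0,[0,0,0],[0,0,0]]
    - [0,[0,0,0],[0,0,0]]

```text
time: 19.55
ee_pos: [0.5401, -0.1054, 0.0915]
tcp_rot: [[-0.097, 0.993, -0.071], [0.772, 0.121, 0.624], [0.628, 0.006, -0.778]]
wrist_force: [-0.8, -8.9, 0.8]
width: 0.25
```

```bash
python3 dk.py
```

```text
19.55 q [-28.2, 41.3, 97.9, 33.5, 69.2, -55.4] p [0.5401, -0.1054, 0.0915] F [-0.8, -8.9, 0.8] M [-1.45, 0.19, 0.4] w 0.25
spat in jig [-12.8  -4.   43.3]
0.7 285.67327880859375 216.67213439941406 21.982255935668945 jig [95.2 -4.3 52. ]
```

The trivet is against the fence: contact force is 8.9 N and the camera puts it at jig x ≈ 95, y ≈ -4. Now retreating and taking the spatula back.

Run:
```python
from traj import *
o=obs();g=G(39)
c=lambda k,z:(np.array([SP[0],SP[1],z])*(1-k)+k*np.r_[spat(-222,-2,0,0)[0][:2],z],Rz(SY+(JY-SY)*k))
plan(o['ee_pos'],o['tcp_rot'],[tool(spat(-19,-4,43.5,0),g)+(3,),tool(spat(-50,-4,44,0),g)+(14,),tool(spat(-222,-2,80,0),g)+(30,)]+[tool(c(k,.08),g)+(40,5) for k in(.67,.33,0)]+[tool((np.array([*SP,.008]),Rz(SY)),g)+(15,)],0)
```

```text
19.65 q [-28.2, 41.3, 97.9, 33.5, 69.2, -55.4] p [0.5401, -0.1054, 0.0915] F [-0.5, -9.0, 1.2] M [-1.47, 0.18, 0.38] w 0.251
[[0, [-2, 0, -1], [0, 0, 0]], [0, [-1, 0, -2], [0, 0, 0]], [0, [-2, 0, -1], [0, 0, 0.01]], [0, [-8, 0, -7], [0, 0, 0]], [0, [-8, 0, -6], [0, 0, 0]], [0, [-8, 0, -7], [0, 0, 0]], [0, [-18, 0, -22], [0, 0, 0]], [0, [-19, -1, -23], [0, 0, 0]], [0, [-18, 0, -23], [0, 0, 0]], [0, [-19, 0, -23], [0, 0, 0]], [0, [-18, 0, -22], [0, 0, 0]], [0, [-19, 0, -23], [0, 0, 0]]]
[[0, [-4, -10, -3], [-0.05, 0, 0.06]], [0, [-5, -10, -4], [-0.05, 0, 0.06]], [0, [-5, -8, -4], [-0.04, 0, 0.06]], [0, [-5, -9, -5], [-0.05, 0, 0.06]], [0, [-6, -8, -4], [-0.05, 0, 0.06]], [0, [-7, -7, -6], [-0.05, 0, 0.06]], [0, [-7, -6, -5], [-0.05, 0, 0.06]], [0, [-3, -6, -3], [-0.05, 0, 0.06]], [0, [-4, -6, -3], [-0.05, 0, 0.06]], [0, [-4, -5, -3], [-0.05, 0, 0.07]], [0, [-5, -4, -4], [-0.05, 0, 0.06]], [0, [-4, -5, -4], [-0.05, 0, 0.06]]]
[[0, [-5, -3, -4], [-0.05, 0, 0.06]], [0, [-5, -4, -4], [-0.05, 0, 0.07]], [0, [-2, -2, -1], [-0.05, 0, 0.06]], [0, [-1, -3, -1], [-0.05, 0, 0.06]], [0, [-1, -2, -1], [-0.05, 0, 0.06]], [0, [-2, -2, -1], [-0.05, 0, 0.06]], [0, [-2, -2, -2], [-0.05, 0, 0.06]], [0, [-2, -2, -1], [-0.04, 0, 0.06]], [0, [-2, -2, -2], [-0.05, 0, 0.06]], [0, [-9, 0, 11], [0, 0, 0]], [0, [-9, 0, 12], [0, 0, 0]], [0, [-9, 0, 11], [0, 0, 0]]]
[[0, [-9, 0, 11], [0, 0, 0]], [0, [-9, 0, 11], [0, 0, 0]]]
38 end err mm [-0.3  0.1  0. ] deg [-0.19  0.15  0.03]
```

Call:
carry_out:
  deltas:
    - [0,[-2,0,-1],[0,0,0]]
    - [0,[-1,0,-2],[0,0,0]]
    - [0,[-2,0,-1],[0,0,0.01]]
    - [0,[-8,0,-7],[0,0,0]]
    - [0,[-8,0,-6],[0,0,0]]
    - [0,[-8,0,-7],[0,0,0]]
    - [0,[-18,0,-22],[0,0,0]]
    - [0,[-19,-1,-23],[0,0,0]]
    - [0,[-18,0,-23],[0,0,0]]
    - [0,[-19,0,-23],[0,0,0]]
    - [0,[-18,0,-22],[0,0,0]]
    - [0,[-19,0,-23],[0,0,0]]

```text
time: 20.65
ee_pos: [0.5621, -0.3148, 0.1276]
tcp_rot: [[-0.086, 0.994, -0.072], [0.772, 0.112, 0.626], [0.63, -0.002, -0.777]]
wrist_force: [-0.2, 1.1, -2.0]
width: 0.248
```

Call:
carry_out:
  deltas:
    - [0,[-4,-10,-3],[-0.05,0,0.06]]
    - [0,[-5,-10,-4],[-0.05,0,0.06]]
    - [0,[-5,-8,-4],[-0.04,0,0.06]]
    - [0,[-5,-9,-5],[-0.05,0,0.06]]
    - [0,[-6,-8,-4],[-0.05,0,0.06]]
    - [0,[-7,-7,-6],[-0.05,0,0.06]]
    - [0,[-7,-6,-5],[-0.05,0,0.06]]
    - [0,[-3,-6,-3],[-0.05,0,0.06]]
    - [0,[-4,-6,-3],[-0.05,0,0.06]]
    - [0,[-4,-5,-3],[-0.05,0,0.07]]
    - [0,[-5,-4,-4],[-0.05,0,0.06]]
    - [0,[-4,-5,-4],[-0.05,0,0.06]]

```text
time: 21.65
ee_pos: [0.4611, -0.3648, 0.1277]
tcp_rot: [[0.575, 0.675, 0.462], [0.524, -0.738, 0.425], [0.628, -0.002, -0.778]]
wrist_force: [-0.4, -0.2, -2.2]
width: 0.249
```

Call:
carry_out:
  deltas:
    - [0,[-5,-3,-4],[-0.05,0,0.06]]
    - [0,[-5,-4,-4],[-0.05,0,0.07]]
    - [0,[-2,-2,-1],[-0.05,0,0.06]]
    - [0,[-1,-3,-1],[-0.05,0,0.06]]
    - [0,[-1,-2,-1],[-0.05,0,0.06]]
    - [0,[-2,-2,-1],[-0.05,0,0.06]]
    - [0,[-2,-2,-2],[-0.05,0,0.06]]
    - [0,[-2,-2,-1],[-0.04,0,0.06]]
    - [0,[-2,-2,-2],[-0.05,0,0.06]]
    - [0,[0,0,0],[0,0,0]]
    - [0,[0,0,0],[0,0,0]]

```text
time: 22.57
ee_pos: [0.4283, -0.3572, 0.1275]
tcp_rot: [[0.779, 0.043, 0.626], [0.031, -0.999, 0.03], [0.627, -0.004, -0.779]]
wrist_force: [-0.2, 0.1, -2.0]
width: 0.244
```

Run:
```python
from traj import *
o=obs();g=G(39);S=gspat(o,g);print(S[0].round(4),Ro.from_matrix(S[1]).as_euler('zyx',degrees=True).round(2))
im=robot.get_image('side')
L=robot.silhouettes("side","spatula")
for d in L: print(round(d['score'],2),np.round(d['extent']))
plan(o['ee_pos'],o['tcp_rot'],[tool((np.array([*SP,.012]),Rz(SY)),g)+(15,),tool((np.array([*SP,.004]),Rz(SY)),g)+(3,)],0)
```

```text
22.57 q [-57.6, 27.7, 121.8, 76.7, 34.0, -37.5] p [0.4283, -0.3572, 0.1275] F [-0.2, 0.1, -2.0] M [-0.06, 0.88, -0.02] w 0.244
[ 0.5515 -0.3507  0.0791] [2.46 0.21 0.24]
0.7 [391. 361.  86.  39.]
0.63 [221. 425.  70. 105.]
0.45 [460. 247.  39.  46.]
0.35 [244. 163.  32.  21.]
[[0, [-8, 0, 11], [0, 0, 0]], [0, [-9, 1, 10], [0, 0, 0]], [0, [-8, 0, 11], [0, 0, 0]], [0, [-8, 0, 10], [-0.01, 0, 0]], [0, [-9, 0, 11], [0, 0, 0]], [0, [-1, 0, 2], [0, 0, 0]], [0, [-2, 0, 2], [0, 0, 0]], [0, [-2, 0, 2], [0, 0, 0]]]
8 end err mm [-0.4  0.2  0. ] deg [0.21 0.2  0.04]
```

Call:
carry_out:
  deltas:
    - [0,[-8,0,11],[0,0,0]]
    - [0,[-9,1,10],[0,0,0]]
    - [0,[-8,0,11],[0,0,0]]
    - [0,[-8,0,10],[-0.01,0,0]]
    - [0,[-9,0,11],[0,0,0]]
    - [0,[-1,0,2],[0,0,0]]
    - [0,[-2,0,2],[0,0,0]]
    - [0,[0,0,0],[0,0,0]]

```text
time: 23.33
ee_pos: [0.4295, -0.3585, 0.0549]
tcp_rot: [[0.778, 0.035, 0.627], [0.03, -0.999, 0.019], [0.627, 0.003, -0.779]]
wrist_force: [-0.0, -0.5, -1.9]
width: 0.243
```

Call:
carry_out:
  deltas:
    - [0,[-1,0,1],[0,0,0]]
    - [0,[0,0,0],[0,0,0]]
    - [0,[0,0,0],[0,0,0]]

```text
time: 23.58
ee_pos: [0.4293, -0.3584, 0.0542]
tcp_rot: [[0.778, 0.035, 0.627], [0.03, -0.999, 0.018], [0.627, 0.004, -0.779]]
wrist_force: [0.7, -0.8, 1.5]
width: 0.247
```

Call:
carry_out:
  deltas:
    - [0,[-1,0,1],[0,0,0]]
    - [0,[0,0,0],[0,0,0]]
    - [0,[0,0,0],[0,0,0]]

```text
time: 23.83
ee_pos: [0.4289, -0.3583, 0.0523]
tcp_rot: [[0.779, 0.034, 0.627], [0.029, -0.999, 0.018], [0.627, 0.004, -0.779]]
wrist_force: [-1.2, -0.3, 1.9]
width: 0.248
```

Call:
carry_out:
  deltas:
    - [0,[-0.5,0,0.5],[0,0,0]]
    - [0.6,[0,0,0],[0,0,0]]
    - [0.6,[0,0,0],[0,0,0]]
    - [0.6,[0,0,0],[0,0,0]]
    - [0.6,[0,0,0],[0,0,0]]
    - [0.6,[0,0,0],[0,0,0]]
    - [0.6,[0,0,0],[0,0,0]]
    - [0.6,[0,0,0],[0,0,0]]

```text
time: 24.5
ee_pos: [0.4286, -0.3579, 0.0511]
tcp_rot: [[0.779, 0.035, 0.626], [0.029, -0.999, 0.019], [0.626, 0.003, -0.78]]
wrist_force: [0.7, 0.6, 0.1]
width: 0.604
```

Call:
carry_out:
  deltas:
    - [0.6,[0,0,-10],[0,0,0]]
    - [0.6,[0,0,-20],[0,0,0]]
    - [0.6,[0,0,-25],[0,0,0]]
    - [0.6,[18,0,-20],[0,0,0]]
    - [0.6,[18,0,-20],[0,0,0]]
    - [0.6,[18,0,-20],[0,0,0]]
    - [0.6,[18,0,-20],[0,0,0]]
    - [0.6,[0,0,0],[0,0,0]]

```text
time: 25.17
ee_pos: [0.4014, -0.3603, 0.2063]
tcp_rot: [[0.777, 0.034, 0.629], [0.033, -0.999, 0.014], [0.629, 0.01, -0.777]]
wrist_force: [-0.0, -1.2, 0.1]
width: 0.6
```

Run:
```python
from traj import *
o=obs()
a=[]
for c in C:
    im=robot.get_image(c);a.append(cv2.resize(im,(400,300)))
    for n,z in(("disc",.052),("spatula",.004),("offcut",0),("glue",0),("pot",0),("tape",0),("driver",0),("muffs",0)):
        print(c,n,[(np.round(d['location'],1).tolist(),round(d['score'],2)) for d in robot.place_of(c,n)][:2])
    if c=='top':
        t=im
for d in robot.silhouettes('top',"disc")[:1]:
    ys,xs=np.nonzero(d['mask']);(cx,cy),r=cv2.minEnclosingCircle(np.c_[xs,ys].astype(np.float32));w=unproj('top',[cx,cy],.052)[0];print(round(d['score'],2),cx,cy,r,'jig',(Rz(JY).T@(w-JP)*1e3).round(1))
b=[cv2.resize(t[160:295,230:410],(400,300),interpolation=cv2.INTER_CUBIC),cv2.resize(t[150:300,400:600],(400,300),interpolation=cv2.INTER_CUBIC)]
cv2.imwrite("pics/end.png",np.vstack([np.hstack(a),np.hstack(b)]))
```

```text
25.17 q [-60.6, 17.3, 122.0, 63.0, 38.5, -23.4] p [0.4014, -0.3603, 0.2063] F [-0.0, -1.2, 0.1] M [0.02, 0.39, -0.06] w 0.6
side disc [([312.4, 209.3], 0.94)]
side spatula [([212.7, 450.7], 0.87), ([402.0, 375.2], 0.77)]
side offcut [([425.4, 283.3], 0.87)]
side glue [([425.9, 214.7], 0.74)]
side pot [([454.1, 257.7], 0.82)]
side tape [([316.0, 147.1], 0.58), ([316.0, 207.9], 0.37)]
side driver [([254.6, 155.0], 0.54)]
side muffs []
top disc [([287.7, 220.4], 0.64)]
top spatula [([467.0, 209.6], 0.66)]
top offcut [([381.9, 153.3], 0.57), ([268.0, 219.4], 0.26)]
top glue [([315.5, 116.2], 0.86), ([188.2, 186.4], 0.62)]
top pot [([373.4, 117.3], 0.63), ([468.6, 211.0], 0.47)]
top tape [([185.4, 185.9], 0.92)]
top driver [([170.8, 252.8], 0.88)]
top muffs [([227.9, 134.5], 0.79)]
0.59 285.84783935546875 216.3944091796875 22.159704208374023 jig [94.7 -4.9 52. ]
```

View pics/end.png

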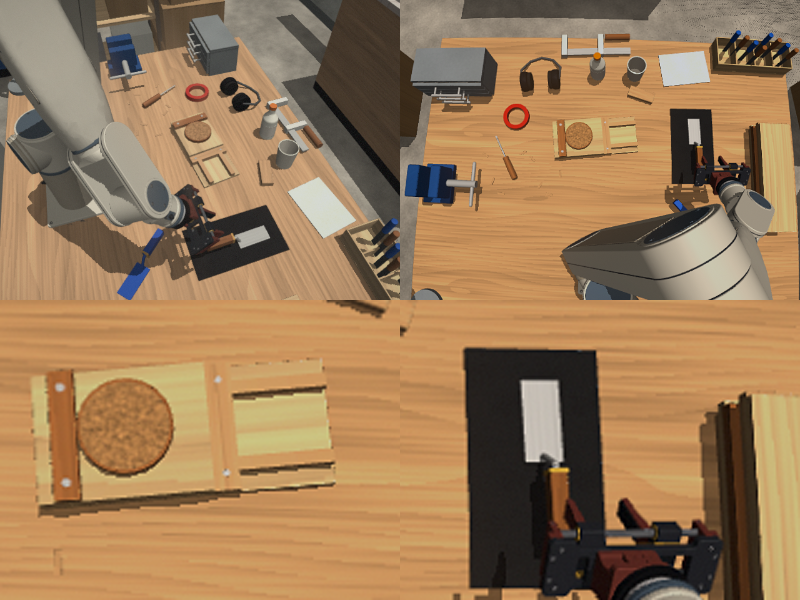

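The trivet lies cork up against the fence, the spatula's blade is flat on the mat, the bystanders are where they were, and the gripper is clear.

```bash
python3 -c "
from workcell import robot
print(robot.close_job())"
```

```text
the job is handed in; nothing more can be done
None
```

The job is done and handed in at about 27 s of the 69 s limit. I slid the spatula into the slot, tipped the trivet past upright so it fell cork side up on the board, and pushed it to the fence. I then laid the spatula back on the mat and moved the gripper clear.

**Last checks:**
- **Trivet:** it lies cork up, centred at about x = 95 mm and y = -5 mm in the jig frame. The push force rose to about 9 N when it met the fence.
- **Spatula:** it lies on its blade on the mat, almost exactly where it started.
- **Bystanders:** the pictures show them all within a few pixels of their first places.

**Disagreements:**
- After falling, the trivet overhung the step by about 20 mm rather than the stated 10. The push corrected this.
- The side and top cameras differ by about 2–3 mm on the jig's sideways position.
- The network missed the ear defenders in the last side picture, but found them in the top one.

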